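# Clear the welding bench, roll up the folding spark fence and lock it with its pin

### The arm

A 6-joint arm with a two-finger parallel gripper is mounted at the origin on the work surface. World frame = base frame: x ahead of the robot, y to its left, z up, the work surface at z = 0. Lengths are in m, angles in rad, forces in N, time in s.
With the tool pointing down it reaches from about 0.275 to 0.725 m from the base axis. Payload 5.6 kg.
Tool frame: the origin (TCP) lies at the very end of the fingers, on their centre line; the grasp point (between the pads) lies 19 mm behind it (ctrl.grip_point_offset is the distance from the TCP to the grasp point, in m); z points along the fingers, x is the direction in which the jaws open and shut, and the axes are right-handed (so a half turn about z gives the same grasp; the last joint's range is limited). The gripper opens to 85 mm and grips with 20 to 120 N. Pads are 22 mm wide; open, the fingers measure 114 mm over their backs; the gripper's body (76 mm by 85 mm) begins 54 mm behind the grasp point. The pads swing forward as they close: fully open they stand 13 mm farther back than shut.
Start: joints at [-0.818, 0.255, 0.108, 0, -1.424, -0.285], TCP at [0.248, -0.491, 0.194] pointing down, gripper open.
Joint ranges: [-2.95, 2.95], [-1.21, 1.97], [-1.09, 1.5], [-2.87, 1.71], [-2.94, -0.07], [-3.05, 3.05]. Speed limits (rad/s): [2.57, 2.57, 3.14, 3.14, 3.14, 3.14].

### API

Orientations are given as [roll, pitch, yaw] about the fixed x, y, z axes, in that order (R = Rz(yaw) Ry(pitch) Rx(roll)).
In Python, from cell import ctrl, imaging gives the robot as it stands. The module is installed in compiled form; this text tells all that it offers.
- The arm moves only by the tool drive_tool, never from a script. Its arguments are lists of equal length, an entry for each row: "xyz": the shift along the tool's x, y, z in m, a list of three; "spin": the turn about the tool's z in degrees; "hand": the gripper command: -1 is shut, 1 is fully open, values between are in proportion. In form: {"xyz": [[tx, ty, tz], ...], "spin": [spin, ...], "hand": [hand, ...]}. A call has 1 to 20 rows; each row is the pose to reach, as a shift and turn from the pose commanded when the call began, along the tool's axes at that moment; what a row does not reach only later rows make up. A row lasts 1/12 s, in which the tool goes at most 41.7 mm and 7.16 degrees, less where a joint would pass 70% of its speed; a pose out of reach is approached as far as the arm can. A call with a gripper value outside its range is refused whole. The fingers move at their own pace and stop on an object; "grip_force" is the grip in N (left out, the last holds). Time passes only in rows, so rows that repeat a pose let the fingers close. It gives the time, the measured TCP pose, the force and the opening at its end, in the units of the state.
- ctrl.read_state(): the state, without advancing time (a new reading comes with each control period).
- imaging.get_image(name): name is "scene" or "top" or "wrist"; returns a dict with "color" (480x640x3 uint8, red, green, blue), "range_z" (480x640 float32, m along the optical axis (not along the pixel's ray), 0 where there is no reading), "mtx" (3x3 intrinsics, pixels), "R" (3x3) and "t" (3): a world point X has camera coordinates R X + t. Camera axes: x right, y down, z forward; pixel columns grow to the right and rows downward; lengths in m; the calibration is good to about 2 mm. A picture is of the moment at which its call begins.
- ctrl.finish_job(): hands the job in, once; it reports no verdict.
The state is a dict: "t": time; "joint_pos": joint angles; "qvel": joint speeds; "joint_torque": joint torques, N m; "tcp_pos": TCP position; "eef_rot": TCP orientation; "ft_force": force on the tool from outside, world axes, zero at the start; "ft_torque": the same for the moment, N m; "grip_width": opening from 0.0 (shut) to 1.0 (fully open).
Only numpy, scipy, OpenCV 4.12 (cv2) and the standard library are available. Lean on these libraries where they do the work, as an engineer would, in place of code of your own. Each camera call takes 0.05 s, during which the arm holds its last target. There are 200 camera calls.

### The job

First stand all the flanged pipe stubs upright in the blue tray, clear of the swing of the red spark fence. Then roll the fence up from its free end, one leaf at a time and each fully home before the next: the outer leaf (green handle) onto the middle one, these onto the inner leaf (yellow handle), and the whole against the fixed leaf (blue handle). Last, take the orange-gripped lock pin from its stand and push it down through the yellow tongue and the yellow lug below it until its collar rests on the tongue; leave everything else on the bench alone.

Things in the scene. Friction and masses are not known exactly. Their poses are not given: they have to be found in the camera images.
- leaf_a (a joint): inner leaf of the red folding spark fence, hinged on the fixed leaf; vertical hinge, rad. 0 = in line with the fixed leaf, growing anticlockwise seen from above to the hard stop at pi = folded back against the fixed leaf. Stiff hinge (about 1.5 N m of friction), stays where it is left
- leaf_b (a joint): middle leaf, hinged on the far end of the inner leaf; 0 = in line with the inner leaf, growing anticlockwise to the hard stop at pi = folded back onto it; friction about 0.7 N m, stays where left
- leaf_c (a joint): outer leaf, hinged on the far end of the middle leaf; 0 = in line with it, growing anticlockwise to the hard stop at pi = folded back onto it; friction about 0.12 N m, stays where left. Handles gripped hard resist turning in the jaws, so a light grip moves one leaf alone
- fence_pivot (a point): vertical hinge axis between the fixed leaf and the inner leaf, at the level of the leaves' top edges (100 mm above the bench). Its axes are the fence's own: the fixed leaf runs 215 mm from it along its -y, standing 28 mm to +x. The fence is bolted to the bench. All leaves are upright steel plates 6 mm thick, from 12 to 100 mm above the bench; inner leaf 205 mm long, middle 152 mm, outer 100 mm. Rolled up, the leaves lie 14 mm apart
- hinge_b (a point): vertical hinge axis between inner and middle leaf (170 mm from fence_pivot), at the level of the top edges
- hinge_c (a point): vertical hinge axis between middle and outer leaf (150 mm from hinge_b), at the level of the top edges
- handle_a (a point): upright round handle with blue sleeve on the top edge of the inner leaf, 13 mm thick, rising from 100 to 140 mm above the bench; this point is its middle, 149 mm from fence_pivot
- handle_b (a point): the same, with yellow sleeve, on the middle leaf, 129 mm from hinge_b
- handle_c (a point): the same, with green sleeve, on the outer leaf, 85 mm from hinge_c
- tongue_hole (a point): upper mouth of the 16 mm hole in the yellow tongue (46 x 44 mm, 10 mm thick, top 112 mm above the bench) at the free end of the inner leaf, 200 mm from fence_pivot; with all folded it lies over lug_hole
- lug_hole (a point): upper mouth of the 16 mm hole in the fixed yellow lug (46 x 44 mm, 10 mm thick, top 94 mm above the bench) at the far end of the fixed leaf; below it is free space
- pin_grip (a point): centre of the upright orange grip (22 mm in diameter, 40 mm tall) of the steel lock pin, 90 g: below the grip a collar 32 mm in diameter and 6 mm thick, then a shank 12 mm in diameter, 65 mm long, the last 10 mm tapered. This point lies 26 mm above the underside of the collar and 91 mm above the tip. At the start the pin hangs by its collar in a 16 mm through hole in a fixed grey stand (60 x 60 mm, 75 mm tall)
- pin_tip (a point): tip of the lock pin's shank, z along the pin towards the grip
- tray: blue open steel tray fixed to the bench, 200 x 200 mm, walls 5 mm thick and 24 mm high, floor 5 mm thick; origin at the centre of its underside, x and y along its sides
- stub0_mid (a point): flanged exhaust pipe stub, 0.25 kg: round steel pipe 40 mm in diameter standing on a square flange 58 x 58 x 8 mm, 85 mm tall in all; this point is its centre, 42.5 mm above its foot, z up the pipe. May be absent (None)
- stub1_mid (a point): flanged exhaust pipe stub, 0.25 kg: round steel pipe 40 mm in diameter standing on a square flange 58 x 58 x 8 mm, 85 mm tall in all; this point is its centre, 42.5 mm above its foot, z up the pipe. May be absent (None)
- stub2_mid (a point): flanged exhaust pipe stub, 0.25 kg: round steel pipe 40 mm in diameter standing on a square flange 58 x 58 x 8 mm, 85 mm tall in all; this point is its centre, 42.5 mm above its foot, z up the pipe. May be absent (None)
- stub3_mid (a point): flanged exhaust pipe stub, 0.25 kg: round steel pipe 40 mm in diameter standing on a square flange 58 x 58 x 8 mm, 85 mm tall in all; this point is its centre, 42.5 mm above its foot, z up the pipe. May be absent (None)
- tape: grey roll of tape lying flat, 80 mm across, 24 mm tall on the bench, not part of the job; origin on its underside
- brush: wire brush on the bench, not part of the job; origin on its underside
- spray: spray can, 60 mm across, 170 mm tall on the bench, not part of the job; origin on its underside
- mug: white mug on the bench, not part of the job; origin on its underside
- magnet: red magnetic square on the bench, not part of the job; origin on its underside
- block: steel block 50 x 90 x 30 mm on the bench, not part of the job; origin on its underside

How it is judged:
On the way, in this order (a step that is already met when the one before it is completed fails the run):
1. every stub present stands upright in the tray (x of stub0_mid in the frame of tray between -0.085 and 0.085 m and y of stub0_mid in the frame of tray between -0.085 and 0.085 m and height (world z) of each of stub0_mid, stub1_mid, stub2_mid, stub3_mid below 0.056 m and angle between each of stub0_mid, stub1_mid, stub2_mid, stub3_mid's own z axis and vertical below 0.15 rad and x of stub1_mid in the frame of tray between -0.085 and 0.085 m and y of stub1_mid in the frame of tray between -0.085 and 0.085 m and x of stub2_mid in the frame of tray between -0.085 and 0.085 m and y of stub2_mid in the frame of tray between -0.085 and 0.085 m and x of stub3_mid in the frame of tray between -0.085 and 0.085 m and y of stub3_mid in the frame of tray between -0.085 and 0.085 m and linear speed of each of stub0, stub1, stub2, stub3 below 0.03 m/s), for 0.2 s.
2. the outer leaf is folded onto the middle leaf (value of joint leaf_c above 3.07159 rad), for 0.2 s.
3. the middle leaf is folded onto the inner leaf, the outer still folded (value of joint each of leaf_b, leaf_c above 3.07159 rad), for 0.2 s.
4. the rolled-up leaves are folded against the fixed leaf (all of step 3 and value of joint leaf_a above 3.07159 rad), for 0.2 s.
5. the lock pin is through tongue and lug (horizontal distance between pin_tip and lug_hole below 0.008 m and height (world z) of pin_tip below 0.054 m and angle between pin_tip's own z axis and vertical below 0.15 rad), for 0.2 s.
At the end, for the whole second after the job is handed in: every stub stands upright (0.15 rad) and still in the tray (centre within 85 mm of its middle each way); all leaves within 0.07 rad of their folded stops; pin upright in both holes: tip within 8 mm of the lug hole axis, collar within 7 mm of the tongue (all of step 1 and all of step 4 and all of step 5 and linear speed of pin below 0.03 m/s); the robot touches nothing.
It fails at once if the middle leaf is folded in before the outer leaf is folded (value of joint leaf_b above 2.4 rad and value of joint leaf_c below 2.97159 rad).
It fails at once if the inner leaf is swung in before the other two are folded (value of joint leaf_a above 1 rad and value of joint any of leaf_b, leaf_c below 2.97159 rad).
It fails at once if a bystander is disturbed (moved over 30 mm) (distance of any of tape, brush, spray, mug, magnet, block from where it was at the start of the episode above 0.03 m).
Of stub0, stub1, stub2, stub3 only 2 to 4 are there at a start; the rules pass over those that are not, and their reading is None.
At some moment in a run one of stub0, stub1, stub2, stub3 may be knocked a few centimetres aside while the robot is not near it.
It also fails if it takes over 210 s, if anything falls off the work surface, if the arm or the gripper's body presses on something with over 40 N, if the wrist force passes 120 N, or if a joint passes its speed limit or range.

## Working session

There is one attempt and no reset: what is moved stays moved. The work goes in short steps, Python scripts to look and compute and a tool call to move; the robot and the scene stay as the last step left them, time stands still between calls to the robot, and variables do not carry over. Pictures are saved under pics/ and viewed, about 12 in all and at most 16, crops included, and the job is handed in when it is done.

Besides the shell and the picture viewer there is one more tool, called by a JSON object that holds its "api" and its "payload", one argument or row to a line. drive_tool: Moves the arm, as the interface text tells. Its arguments: {"type":"object","properties":{"xyz":{"type":"array","items":{"type":"array","items":{"type":"number"}}},"spin":{"type":"array","items":{"type":"number"}},"hand":{"type":"array","items":{"type":"number"}},"grip_force":{"type":"number"}},"required":["xyz","spin","hand"]}

```bash
mkdir -p pics; cat > h.py <<'E'
import numpy as np, cv2
from cell import ctrl, imaging
def grab(name,tag):
    d=imaging.get_image(name); np.savez(f'{tag}.npz',**d); return d
def save(img,fn): cv2.imwrite('pics/'+fn, cv2.cvtColor(img,cv2.COLOR_RGB2BGR))
def world(d,u,v,z=None):
    K,R,t=d['mtx'],d['R'],d['t']
    ray=np.linalg.inv(K)@np.array([u,v,1.])
    if z is None: return R.T@(ray*float(d['range_z'][int(round(v)),int(round(u))])-t)
    o=-R.T@t; r=R.T@ray
    return o+r*(z-o[2])/r[2]
def cloud(d):
    v,u=np.mgrid[0:480,0:640]; P=np.stack([u,v,np.ones_like(u)],-1)@np.linalg.inv(d['mtx']).T*d['range_z'][...,None]
    return (P-d['t'])@d['R']
def proj(d,X):
    p=d['mtx']@(d['R']@np.asarray(X,float)+d['t']); return p[:2]/p[2]
E
python3 - <<'E'
from h import *
print(ctrl.read_state())
for n in('top','scene'):
    d=grab(n,n); save(d['color'],n+'.png'); print(n,d['mtx'].tolist(),(-d['R'].T@d['t']).tolist(),d['R'][2], (d['range_z']>0).mean())
E
```

```text
{'t': 0.0, 'joint_pos': array([-8.18382496e-01,  2.55704024e-01,  1.06971763e-01, -4.85702161e-04,
       -1.42393311e+00, -2.84628323e-01]), 'qvel': array([-4.05440836e-04, -7.92378329e-04,  4.62218763e-06,  4.81723276e-04,
       -3.95738847e-04, -9.00007099e-04]), 'joint_torque': array([ 2.22781396e-04, -3.86630881e+01,  2.37941301e+01,  5.36499068e+00,
       -6.00756757e-03, -8.07209489e-06]), 'tcp_pos': array([ 0.24779089, -0.49034833,  0.19270391]), 'eef_rot': array([-3.14152884e+00, -1.92873720e-03,  2.03851025e+00]), 'ft_force': array([ 0.63626799, -0.07474601,  0.3010814 ]), 'ft_torque': array([-0.017526  ,  0.00861984,  0.0059225 ]), 'grip_width': 1.0002316433266258}
top [[613.6522273282037, 0.0, 323.90765898318256], [0.0, 613.6522273282037, 233.99843350338207], [0.0, 0.0, 1.0]] [0.22694272244776126, 0.030774497121979535, 1.7792389012968877] [ 0.21776349 -0.00966553 -0.97595371] 0.9959895833333333
scene [[448.46342868849746, 0.0, 318.63119323645896], [0.0, 448.46342868849746, 239.6698385458814], [0.0, 0.0, 1.0]] [1.1474319021542252, 0.3668274850752785, 0.9343943297993064] [-0.53506578 -0.33175054 -0.77694671] 0.9959375
```

View pics/top.png

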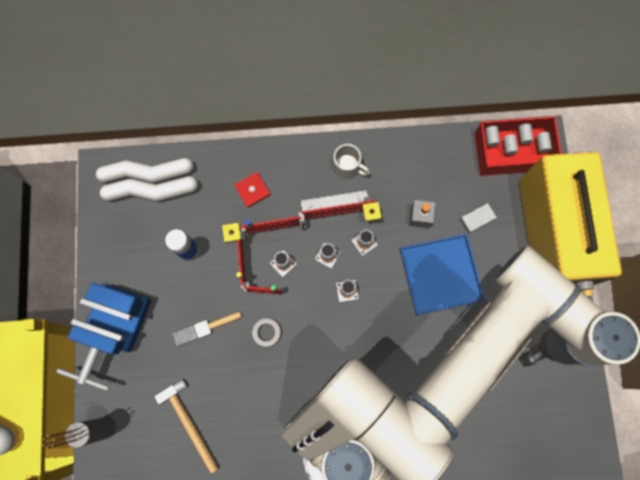

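View pics/scene.png

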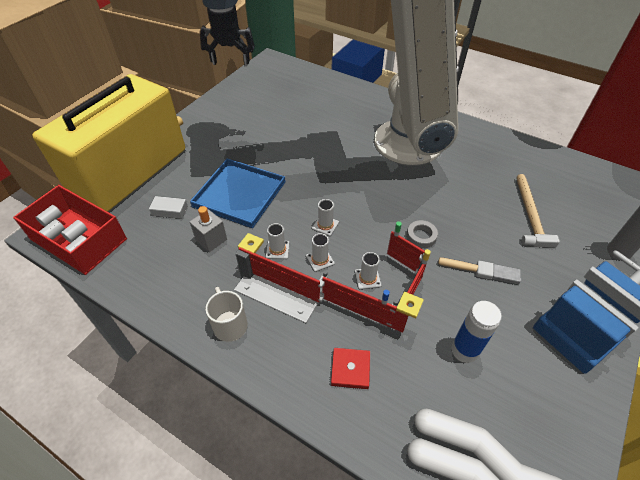

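Top view: four stubs near (283,262), (327,253), (365,240), (347,290); tray centre about (441,274); pin (425,208); fence hinges about (303,218), (245,230), (245,287); lug about (372,211). Now enlarging both views.

```bash
python3 - <<'E'
from h import *
for n,(u0,v0,u1,v1),s in (('top',(215,190,495,330),2.85),('scene',(185,155,445,345),3)):
    d=dict(np.load(n+'.npz')); c=cv2.resize(d['color'][v0:v1,u0:u1],None,fx=s,fy=s,interpolation=cv2.INTER_CUBIC)
    print(n,c.shape,proj(d,[0,0,0]),proj(d,[.5,0,0]),proj(d,[.5,.2,0])); save(c,n+'_c.png')
E
```

```text
top (399, 798, 3) [345.13977055 454.51147911] [331.46112897 274.88685677] [263.24994325 279.86754806]
scene (570, 780, 3) [408.64880815 141.75225028] [329.66649503 243.65520597] [397.85881902 276.55911858]
```

View pics/top_c.png

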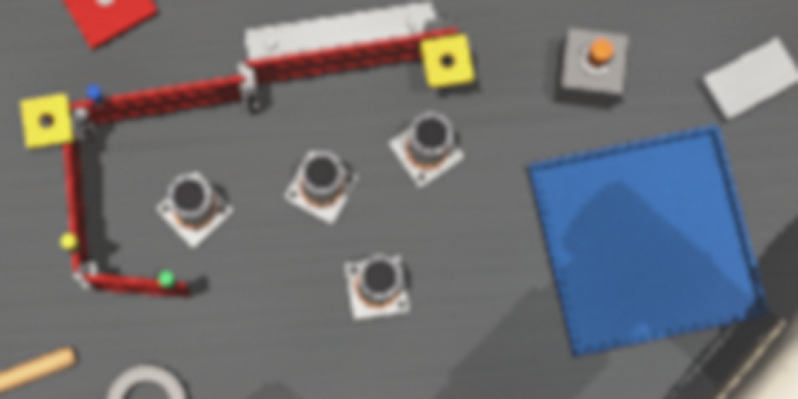

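View pics/scene_c.png

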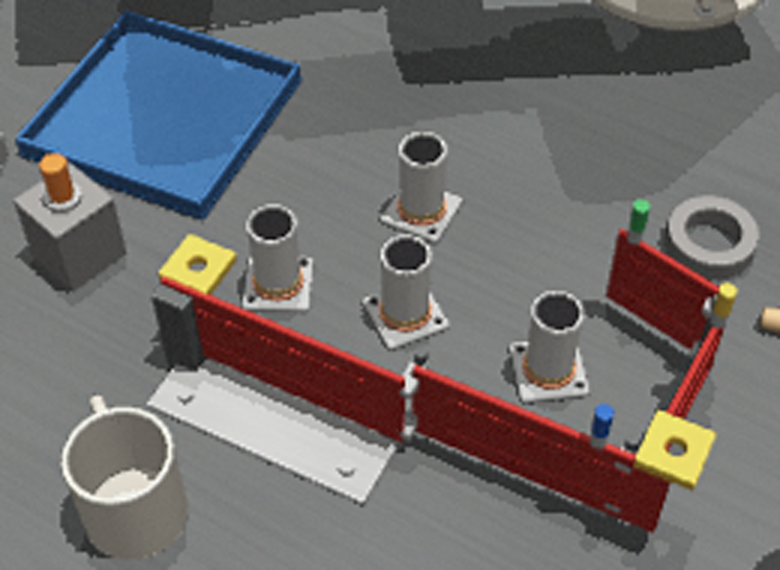

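Crop readings: stub rims in top crop (190,193), (322,172), (431,133), (380,277), matching scene crop (557,311), (406,253), (273,223), (424,148); green handle at (166,277)/(641,205), yellow (68,241)/(728,289), blue (93,91)/(603,409); pin grip top (602,47)/(53,160). Triangulating.

```bash
cat >> h.py <<'E'
def tri(obs):
    A=[];b=[]
    for d,(u,v) in obs:
        P=d['mtx']@np.c_[d['R'],d['t']]
        for k,x in((0,u),(1,v)): r=x*P[2]-P[k]; n=np.linalg.norm(r[:3]); A.append(r[:3]/n); b.append(-r[3]/n)
    X,res,_,_=np.linalg.lstsq(np.array(A),np.array(b),rcond=None)
    return X,[np.round(np.linalg.norm(proj(d,X)-uv),1) for d,uv in obs]
def goto(x,y,z=None,yaw=None):
    "world TCP target -> tool shift, spin"
    from scipy.spatial.transform import Rotation as Ro
    s=ctrl.read_state(); p=s['tcp_pos']; R=Ro.from_euler('xyz',s['eef_rot']).as_matrix()
    t=np.array([x,y,p[2] if z is None else z])
    sp=0
    if yaw is not None:
        sp=-np.degrees((yaw-s['eef_rot'][2]+np.pi/2)%np.pi-np.pi/2)
    print('shift mm',np.round(R.T@(t-p)*1000,1),'spin',round(sp,1),'j6',round(s['joint_pos'][5],2))
E
python3 - <<'E'
from h import *
T=dict(np.load('top.npz'));S=dict(np.load('scene.npz'))
f=lambda p,o,s:((p[0]+.5)/s-.5+o[0],(p[1]+.5)/s-.5+o[1])
N=dict(stubA=[(190,193),(557,311)],stubB=[(322,172),(406,253)],stubC=[(431,133),(273,223)],stubD=[(380,277),(424,148)],
pin=[(602,47),(53,160)],blue=[(93,91),(603,409)],yel=[(68,241),(728,289)],green=[(166,277),(641,205)],tongue=[(47,121),(677,447)],lug=[(448,61),(198,263)],piv=[(256,103),(421,358)])
for k,(a,b) in N.items():
    a=f(a,(215,190),2.85);b=f(b,(185,155),3)
    X,e=tri([(T,a),(S,b)]); print(k,np.round(X,4),e)
for k,p in dict(t1=(528,167),t2=(715,128),t3=(764,308),t4=(576,356)).items(): print(k,world(T,*f(p,(215,190),2.85),z=.024).round(4))
# refine stub rims with depth: points z 0.08-.09
for d in(T,S):
    P=cloud(d); 
    for X in [(0.5,.1)]:
        m=(abs(P[...,2]-.084)<.006)&(P[...,0]>.35)&(P[...,0]<.7)&(abs(P[...,1])<.3)
        n,l,st,c=cv2.connectedComponentsWithStats(m.astype(np.uint8))
        for i in range(1,n):
            if st[i,4]>15: q=P[l==i]; print(st[i,4],((q.max(0)+q.min(0))/2).round(3),np.ptp(q,0).round(3))
E
```

```text
stubA [0.5466 0.1379 0.0857] [np.float64(0.0), np.float64(0.0)]
stubB [0.5585 0.0063 0.0846] [np.float64(0.2), np.float64(0.2)]
stubC [ 0.5897 -0.1042  0.0848] [np.float64(0.1), np.float64(0.2)]
stubD [ 0.4504 -0.0423  0.0848] [np.float64(0.2), np.float64(0.2)]
pin [ 0.655  -0.2756  0.1234] [np.float64(0.2), np.float64(0.2)]
blue [0.6434 0.2207 0.1408] [np.float64(0.6), np.float64(0.7)]
yel [0.499  0.2518 0.1396] [np.float64(0.3), np.float64(0.4)]
green [0.458  0.1609 0.1398] [np.float64(0.3), np.float64(0.4)]
tongue [0.6243 0.2721 0.1085] [np.float64(0.0), np.float64(0.1)]
lug [ 0.6603 -0.1271  0.0915] [np.float64(0.2), np.float64(0.2)]
piv [0.6352 0.0671 0.0756] [np.float64(0.1), np.float64(0.1)]
t1 [ 0.5597 -0.2044  0.024 ]
t2 [ 0.5862 -0.3998  0.024 ]
t3 [ 0.3987 -0.4261  0.024 ]
t4 [ 0.3648 -0.233   0.024 ]
17 [ 0.682 -0.075  0.084] [0.006 0.023 0.011]
52 [ 0.655 -0.278  0.084] [0.03  0.043 0.011]
28 [ 0.679 -0.03   0.083] [0.007 0.055 0.009]
26 [0.675 0.024 0.084] [0.006 0.043 0.008]
19 [0.664 0.073 0.084] [0.021 0.014 0.012]
30 [0.646 0.181 0.084] [0.01  0.055 0.012]
17 [0.639 0.239 0.084] [0.005 0.029 0.012]
136 [ 0.59  -0.103  0.084] [0.04  0.038 0.012]
134 [0.559 0.01  0.084] [0.04  0.038 0.012]
18 [0.552 0.252 0.083] [0.044 0.004 0.009]
141 [0.546 0.14  0.084] [0.04  0.037 0.011]
135 [ 0.452 -0.04   0.084] [0.038 0.037 0.012]
164 [ 0.453 -0.043  0.084] [0.041 0.04  0.012]
67 [ 0.657 -0.277  0.084] [0.03  0.033 0.011]
185 [ 0.592 -0.105  0.084] [0.04  0.042 0.011]
189 [0.561 0.006 0.083] [0.042 0.039 0.011]
135 [0.472 0.194 0.084] [0.029 0.095 0.012]
18 [ 0.657 -0.107  0.087] [0.043 0.006 0.006]
209 [0.546 0.137 0.084] [0.041 0.04  0.011]
541 [0.67  0.083 0.084] [0.059 0.387 0.012]
40 [0.541 0.255 0.084] [0.089 0.004 0.011]
```

Heights agree with the text (85, 140, 121 mm; tongue and lug within 3 mm). I'll go above stub C and turn the tool to yaw 90° so tool x=+y, y=+x, z=down.

{"api": "drive_tool", "payload": {
  "xyz": [
    [0.191,0.48,0.033],
    [0.191,0.48,0.033],
    [0.191,0.48,0.033],
    [0.191,0.48,0.033],
    [0.191,0.48,0.033],
    [0.191,0.48,0.033],
    [0.191,0.48,0.033],
    [0.191,0.48,0.033],
    [0.191,0.48,0.033],
    [0.191,0.48,0.033],
    [0.191,0.48,0.033],
    [0.191,0.48,0.033],
    [0.191,0.48,0.033],
    [0.191,0.48,0.033],
    [0.191,0.48,0.033],
    [0.191,0.48,0.033],
    [0.191,0.48,0.033]
  ],
  "spin": [26.8,26.8,26.8,26.8,26.8,26.8,26.8,26.8,26.8,26.8,26.8,26.8,26.8,26.8,26.8,26.8,26.8],
  "hand": [1,1,1,1,1,1,1,1,1,1,1,1,1,1,1,1,1],
  "grip_force": 50
}}

```text
t: 1.52
tcp_pos: [0.5898, -0.1048, 0.1607]
eef_rot: [-3.141, 0.0, 1.57]
ft_force: [0.2, -0.3, 0.6]
grip_width: 1.003
```

```bash
cat >> h.py <<'E'
def rims(name='wrist',z=.084,lo=(.3,-.45),hi=(.72,.35)):
    d=grab(name,name); P=cloud(d)
    m=(abs(P[...,2]-z)<.006)&(P[...,0]>lo[0])&(P[...,0]<hi[0])&(P[...,1]>lo[1])&(P[...,1]<hi[1])&(d['range_z']>0)
    n,l,st,c=cv2.connectedComponentsWithStats(m.astype(np.uint8),connectivity=8)
    for i in range(1,n):
        q=P[l==i]
        if st[i,4]>60 and .03<np.ptp(q[:,0])<.05 and .03<np.ptp(q[:,1])<.05: print(name,st[i,4],((q.max(0)+q.min(0))/2).round(4),np.ptp(q,0).round(3))
    return d
E
python3 - <<'E'
from h import *
d=rims(); print((-d['R'].T@d['t']).round(3)); rims('scene'); save(d['color'],'w1.png')
E
```

```text
wrist 3213 [0.5601 0.0081 0.0832] [0.04  0.041 0.01 ]
wrist 2796 [ 0.5911 -0.1033  0.0833] [0.04  0.039 0.01 ]
wrist 880 [ 0.655  -0.2747  0.084 ] [0.032 0.031 0.012]
[ 0.517 -0.104  0.342]
scene 160 [ 0.4533 -0.043   0.0839] [0.04  0.039 0.011]
scene 187 [ 0.5906 -0.1051  0.0838] [0.041 0.039 0.011]
scene 190 [0.561  0.0062 0.0837] [0.042 0.039 0.011]
scene 214 [0.5467 0.1373 0.0835] [0.041 0.04  0.01 ]
```

View pics/w1.png

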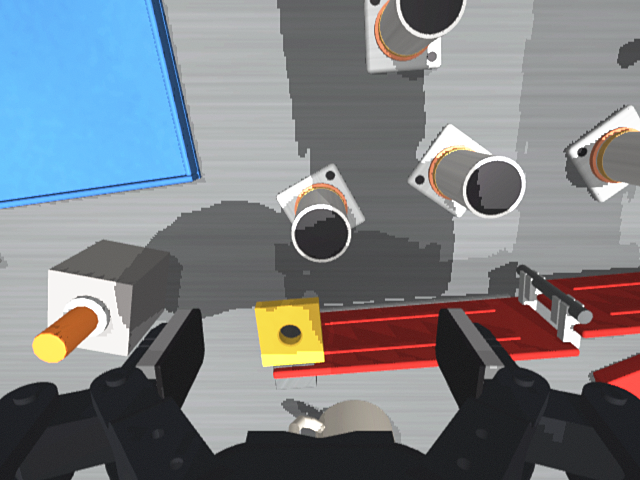

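Wrist view: stub C rim at (321,232) centred between the open fingers; lug hole at (290,333), pin grip at about (55,345). Wrist and scene depth agree within 2 mm; descend, grasp, lift, carry.

{"api": "drive_tool", "payload": {
  "xyz": [
    [0,0.001,0.04],
    [0,0.001,0.08],
    [0,0.001,0.115],
    [0,0.001,0.115],
    [0,0.001,0.115],
    [0,0.001,0.115],
    [0,0.001,0.115],
    [0,0.001,0.115],
    [0,0.001,0.115],
    [0,0.001,0.115],
    [0,0.001,0.115],
    [0,0.001,0.115],
    [0,0.001,0.115],
    [0,0.001,0.09],
    [0,0.001,0.06],
    [0,0.001,0.03],
    [0,0.001,0.015]
  ],
  "spin": [0,0,0,0,0,0,0,0,0,0,0,0,0,0,0,0,0],
  "hand": [1,1,1,1,1,-1,-1,-1,-1,-1,-1,-1,-1,-1,-1,-1,-1]
}}

```text
t: 3.03
tcp_pos: [0.5928, -0.1044, 0.1499]
eef_rot: [3.136, 0.001, 1.571]
ft_force: [0.8, -0.6, 0.1]
grip_width: -0.003
```

Closed fully: missed. Looking.

```bash
python3 - <<'E'
from h import *
rims('scene'); d=rims(); save(d['color'],'w2.png')
E
```

```text
scene 164 [ 0.4531 -0.0428  0.0837] [0.045 0.04  0.011]
scene 68 [ 0.6579 -0.2783  0.0835] [0.03  0.034 0.011]
scene 181 [ 0.5921 -0.1051  0.0836] [0.039 0.04  0.011]
scene 191 [0.561  0.006  0.0837] [0.041 0.039 0.011]
scene 211 [0.5464 0.1377 0.0835] [0.043 0.04  0.011]
wrist 3502 [0.5601 0.0078 0.0832] [0.04  0.041 0.01 ]
wrist 3001 [ 0.5907 -0.1035  0.0832] [0.04  0.039 0.01 ]
wrist 934 [ 0.6547 -0.2745  0.084 ] [0.032 0.031 0.012]
```

View pics/w2.png

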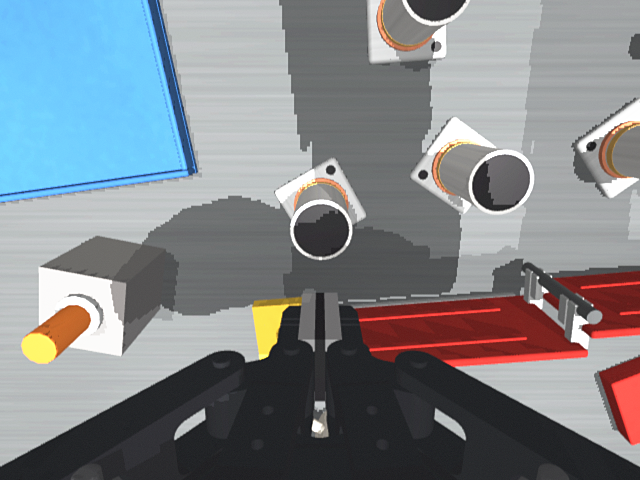

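The stub did not move, so the fingers were probably still closing when I lifted. Retry with a longer dwell, checking before the lift.

{"api": "drive_tool", "payload": {
  "xyz": [
    [0,-0.002,0],
    [0,-0.002,0],
    [0,-0.002,0],
    [0,-0.002,0],
    [0,-0.002,0],
    [0,-0.002,0],
    [0,-0.002,0],
    [0,-0.002,0],
    [0,-0.002,0],
    [0,-0.002,0],
    [0,-0.002,0],
    [0,-0.002,0]
  ],
  "spin": [0,0,0,0,0,0,0,0,0,0,0,0],
  "hand": [1,1,1,1,1,1,1,1,1,1,1,1]
}}

```text
t: 4.13
tcp_pos: [0.5894, -0.104, 0.1456]
eef_rot: [3.142, -0.0, 1.571]
ft_force: [0.0, 0.5, 0.6]
grip_width: 1.004
```

{"api": "drive_tool", "payload": {
  "xyz": [
    [0,0,0.035],
    [0,0,0.07],
    [0,0,0.104],
    [0,0,0.104],
    [0,0,0.104],
    [0,0,0.104],
    [0,0,0.104],
    [0,0,0.104],
    [0,0,0.104],
    [0,0,0.104],
    [0,0,0.104],
    [0,0,0.104],
    [0,0,0.104],
    [0,0,0.104],
    [0,0,0.104],
    [0,0,0.104],
    [0,0,0.104],
    [0,0,0.104]
  ],
  "spin": [0,0,0,0,0,0,0,0,0,0,0,0,0,0,0,0,0,0],
  "hand": [1,1,1,1,1,0,-1,-1,-1,-1,-1,-1,-1,-1,-1,-1,-1,-1]
}}

```text
t: 5.63
tcp_pos: [0.5906, -0.1039, 0.044]
eef_rot: [3.138, 0.0, 1.571]
ft_force: [-2.3, 1.2, 6.5]
grip_width: 0.42
```

{"api": "drive_tool", "payload": {
  "xyz": [
    [0,0,-0.03],
    [0,0,-0.06],
    [0,0,-0.09],
    [-0.03,-0.007,-0.1],
    [-0.06,-0.015,-0.1],
    [-0.09,-0.022,-0.1],
    [-0.12,-0.03,-0.1],
    [-0.15,-0.037,-0.1],
    [-0.18,-0.044,-0.1],
    [-0.21,-0.052,-0.1],
    [-0.24,-0.059,-0.1],
    [-0.25,-0.062,-0.1],
    [-0.25,-0.062,-0.1],
    [-0.25,-0.062,-0.08],
    [-0.25,-0.062,-0.055],
    [-0.25,-0.062,-0.03],
    [-0.25,-0.062,-0.015],
    [-0.25,-0.062,-0.007],
    [-0.25,-0.062,-0.006],
    [-0.25,-0.062,-0.006]
  ],
  "spin": [0,0,0,0,0,0,0,0,0,0,0,0,0,0,0,0,0,0,0,0],
  "hand": [-1,-1,-1,-1,-1,-1,-1,-1,-1,-1,-1,-1,-1,-1,-1,-1,-1,-1,-1,-1]
}}

```text
t: 7.3
tcp_pos: [0.5274, -0.3529, 0.0496]
eef_rot: [3.141, 0.0, 1.572]
ft_force: [-3.6, 3.6, 5.3]
grip_width: 0.416
```

{"api": "drive_tool", "payload": {
  "xyz": [
    [0,0,0],
    [0,0,0],
    [0,0,0],
    [0,0,0],
    [0,0,0],
    [0,0,0],
    [0,0,-0.035],
    [0,0,-0.07],
    [0,0,-0.1],
    [0.04,-0.01,-0.1],
    [0.08,-0.02,-0.1],
    [0.12,-0.03,-0.1],
    [0.16,-0.04,-0.1],
    [0.2,-0.05,-0.1],
    [0.24,-0.06,-0.1],
    [0.28,-0.07,-0.1],
    [0.31,-0.075,-0.1],
    [0.31,-0.075,-0.1],
    [0.31,-0.075,-0.1]
  ],
  "spin": [0,0,0,0,0,0,0,0,0,0,0,0,0,0,0,0,0,0,0],
  "hand": [0.5,0.5,0.5,0.5,0.5,0.5,0.5,0.5,0.5,1,1,1,1,1,1,1,1,1,1]
}}

```text
t: 8.88
tcp_pos: [0.4523, -0.0426, 0.148]
eef_rot: [3.141, -0.0, 1.574]
ft_force: [0.4, -1.0, 0.2]
grip_width: 0.998
```

```bash
python3 - <<'E'
from h import *
rims('scene'); rims();rims('scene',z=.089)
E
```

```text
scene 163 [ 0.453  -0.0423  0.0837] [0.041 0.039 0.011]
scene 63 [ 0.6574 -0.2749  0.084 ] [0.03  0.031 0.012]
scene 191 [0.5611 0.0069 0.084 ] [0.042 0.039 0.011]
scene 216 [0.5472 0.1383 0.0835] [0.04  0.04  0.011]
wrist 3080 [ 0.4521 -0.0408  0.0832] [0.04 0.04 0.01]
wrist 2584 [0.5461 0.14   0.083 ] [0.041 0.042 0.01 ]
wrist 2408 [0.5599 0.0079 0.0831] [0.041 0.04  0.01 ]
scene 145 [ 0.5282 -0.3534  0.0888] [0.04  0.043 0.011]
scene 137 [ 0.4535 -0.0427  0.0862] [0.041 0.039 0.006]
scene 210 [ 0.6618 -0.1271  0.0895] [0.05  0.049 0.011]
scene 159 [0.5608 0.0059 0.0863] [0.041 0.04  0.007]
scene 183 [0.5472 0.1378 0.0858] [0.042 0.04  0.005]
```

Stub C stands in the tray (0.528, -0.353). Grasp D.

{"api": "drive_tool", "payload": {
  "xyz": [
    [0,0,0.035],
    [0,0,0.07],
    [0,0,0.104],
    [0,0,0.104],
    [0,0,0.104],
    [0,0,0.104],
    [0,0,0.104],
    [0,0,0.104],
    [0,0,0.104],
    [0,0,0.104],
    [0,0,0.104],
    [0,0,0.104],
    [0,0,0.104],
    [0,0,0.104],
    [0,0,0.104],
    [0,0,0.104]
  ],
  "spin": [0,0,0,0,0,0,0,0,0,0,0,0,0,0,0,0],
  "hand": [1,1,1,0,-1,-1,-1,-1,-1,-1,-1,-1,-1,-1,-1,-1]
}}

```text
t: 10.37
tcp_pos: [0.4613, -0.041, 0.0538]
eef_rot: [3.12, -0.004, 1.574]
ft_force: [-12.2, 14.8, 47.8]
grip_width: 0.003
```

Shut with 48 N upward: something is off. Looking before moving.

```bash
python3 - <<'E'
from h import *
d=rims('scene'); s=ctrl.read_state(); print(s['tcp_pos'],s['eef_rot'],s['ft_force'],s['grip_width'])
a=d['color'][60:300,140:460]; w=rims()['color'][:,80:560]
save(np.hstack([cv2.resize(a,(480,360)),cv2.resize(w,(320,320))[:,:] if 0 else cv2.copyMakeBorder(cv2.resize(w,(320,320)),0,40,0,0,0)]),'s3.png')
E
```

```text
scene 74 [ 0.5293 -0.3493  0.0842] [0.041 0.034 0.011]
scene 89 [ 0.4624 -0.0563  0.0839] [0.033 0.042 0.012]
scene 65 [ 0.6575 -0.2766  0.0837] [0.031 0.031 0.011]
scene 195 [0.5604 0.0069 0.0837] [0.041 0.04  0.011]
scene 215 [0.547  0.1381 0.0838] [0.041 0.04  0.011]
[ 0.46131318 -0.04101434  0.05381394] [ 3.12036749 -0.00435251  1.57401141] [-10.71591065  14.18124121  47.75269455] -1.482130024960585e-05
wrist 3643 [ 0.4573 -0.0549  0.084 ] [0.041 0.042 0.012]
```

View pics/s3.png

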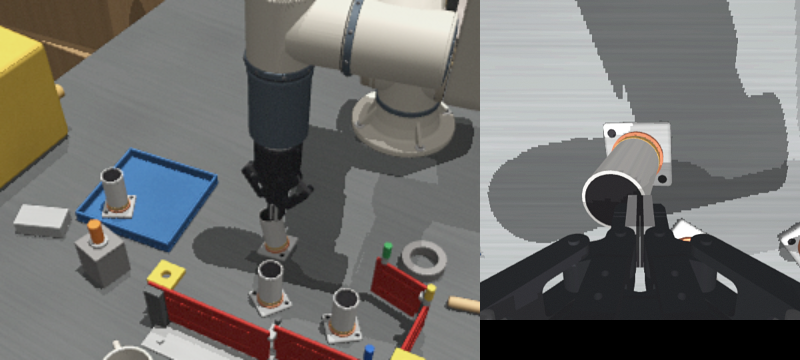

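The fingers shut before the descent finished and are inside pipe D, which is tilting slightly. Raise gently, and from now on close only after arrival is confirmed.

{"api": "drive_tool", "payload": {
  "xyz": [
    [0,0,0],
    [0,0,-0.01],
    [0,0,-0.02],
    [0,0,-0.03],
    [0,0,-0.04],
    [0,0,-0.05],
    [0,0,-0.07],
    [0,0,-0.1],
    [0,0,-0.12],
    [0,0,-0.12],
    [0,0,-0.12],
    [0,0,-0.12],
    [0,0,-0.12],
    [0,0,-0.12],
    [0,0,-0.12]
  ],
  "spin": [0,0,0,0,0,0,0,0,0,0,0,0,0,0,0],
  "hand": [-1,-1,-1,-1,-1,-1,-1,-1,-1,-1,1,1,1,1,1]
}}

```text
t: 11.72
tcp_pos: [0.452, -0.0441, 0.163]
eef_rot: [-3.14, 0.0, 1.571]
ft_force: [0.1, 0.2, -0.6]
grip_width: 0.712
```

```bash
python3 - <<'E'
from h import *
d=rims('scene'); rims(); goto(.5,0); rims('top')
E
```

```text
scene 162 [ 0.4532 -0.0433  0.0837] [0.04  0.04  0.011]
scene 193 [0.561  0.0061 0.0839] [0.042 0.04  0.012]
scene 211 [0.5473 0.1379 0.0837] [0.04  0.04  0.011]
wrist 2739 [ 0.4519 -0.0406  0.0834] [0.04  0.039 0.011]
wrist 2172 [0.5448 0.1392 0.083 ] [0.038 0.041 0.01 ]
wrist 2148 [0.5596 0.0078 0.0829] [0.04 0.04 0.01]
shift mm [44.  47.9 -0.1] spin 0 j6 -1.82
top 82 [ 0.5271 -0.3518  0.0841] [0.039 0.041 0.011]
```

D settled back upright at (0.453,-0.042). Descend, then close as a second call.

{"api": "drive_tool", "payload": {
  "xyz": [
    [0.002,0.001,0],
    [0.002,0.001,0],
    [0.002,0.001,0.035],
    [0.002,0.001,0.07],
    [0.002,0.001,0.1],
    [0.002,0.001,0.118],
    [0.002,0.001,0.118],
    [0.002,0.001,0.118],
    [0.002,0.001,0.118]
  ],
  "spin": [0,0,0,0,0,0,0,0,0],
  "hand": [1,1,1,1,1,1,1,1,1]
}}

```text
t: 12.62
tcp_pos: [0.4547, -0.0419, 0.0471]
eef_rot: [3.139, 0.0, 1.571]
ft_force: [0.2, -0.5, 0.2]
grip_width: 1.002
```

{"api": "drive_tool", "payload": {
  "xyz": [
    [0,0,0],
    [0,0,0],
    [0,0,0],
    [0,0,0],
    [0,0,0],
    [0,0,0],
    [0,0,0],
    [0,0,0],
    [0,0,0],
    [0,0,0]
  ],
  "spin": [0,0,0,0,0,0,0,0,0,0],
  "hand": [-1,-1,-1,-1,-1,-1,-1,-1,-1,-1]
}}

```text
t: 13.45
tcp_pos: [0.4553, -0.042, 0.0474]
eef_rot: [3.137, 0.0, 1.572]
ft_force: [0.1, -0.4, 7.8]
grip_width: -0.001
```

```bash
python3 - <<'E'
from h import *
d=rims('scene'); a=d['color'][110:260,220:400]; w=rims()
a=cv2.resize(a,(480,400)); b=cv2.resize(w['color'][:,80:560],(320,320))
save(np.hstack([a,cv2.copyMakeBorder(b,0,80,0,0,0)]),'s4.png'); print(ctrl.read_state()['t'])
E
```

```text
scene 78 [ 0.5333 -0.3534  0.0843] [0.033 0.044 0.011]
scene 96 [ 0.4539 -0.0425  0.084 ] [0.04  0.04  0.012]
scene 64 [ 0.6548 -0.2768  0.0836] [0.037 0.03  0.01 ]
scene 190 [0.5599 0.0069 0.0836] [0.041 0.04  0.011]
scene 214 [0.5471 0.1375 0.0837] [0.04  0.04  0.011]
wrist 4486 [ 0.4478 -0.0407  0.084 ] [0.032 0.04  0.012]
13.55
```

View pics/s4.png

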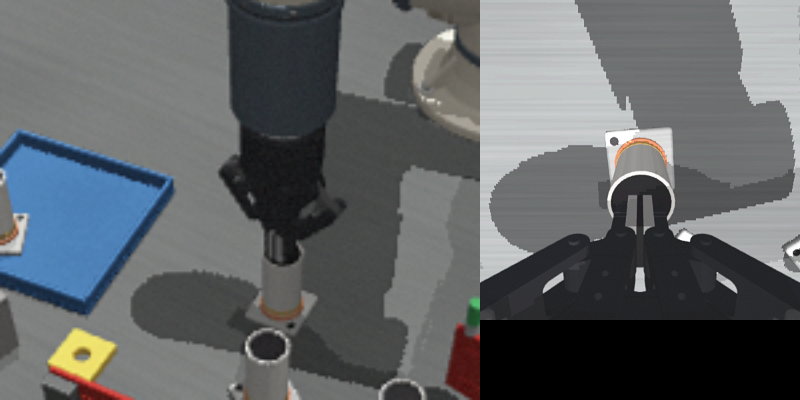

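The shut fingers are inside the pipe again, so they pass the thin wall when closing fast at full grip. Next: raise, go lower, close gradually with a light grip and a limited closing target.

{"api": "drive_tool", "payload": {
  "xyz": [
    [0,0,-0.01],
    [0,0,-0.02],
    [0,0,-0.04],
    [0,0,-0.06],
    [0,0,-0.08],
    [0,0,-0.1],
    [0,0,-0.11],
    [0,0,-0.11],
    [0,0,-0.11],
    [0,0,-0.11],
    [0,0,-0.11],
    [0,0,-0.11],
    [0,0,-0.11],
    [0,0,-0.11],
    [0,0,-0.11],
    [0,0,-0.11],
    [0,0,-0.11],
    [0,0,-0.11]
  ],
  "spin": [0,0,0,0,0,0,0,0,0,0,0,0,0,0,0,0,0,0],
  "hand": [-1,-1,-1,-1,-1,-1,-1,-1,1,1,1,1,1,1,1,1,1,1],
  "grip_force": 25
}}

```text
t: 15.05
tcp_pos: [0.4533, -0.042, 0.1556]
eef_rot: [-3.142, -0.0, 1.571]
ft_force: [-0.1, -0.4, 0.0]
grip_width: 0.999
```

```bash
python3 - <<'E'
from h import *
rims('scene'); d=rims(); print(ctrl.read_state()['tcp_pos'],ctrl.read_state()['grip_width'])
a=cloud(d); 
save(d['color'],'w5.png')
E
```

```text
scene 67 [ 0.5324 -0.3505  0.084 ] [0.033 0.037 0.012]
scene 164 [ 0.4531 -0.0432  0.084 ] [0.044 0.04  0.012]
scene 188 [0.5605 0.0063 0.0842] [0.04  0.04  0.011]
scene 215 [0.5472 0.1382 0.0839] [0.042 0.04  0.011]
wrist 2912 [ 0.452  -0.0407  0.0833] [0.04  0.039 0.01 ]
wrist 2484 [0.5465 0.1395 0.0831] [0.041 0.041 0.01 ]
wrist 2294 [0.5593 0.008  0.0832] [0.04 0.04 0.01]
[ 0.45331996 -0.04196236  0.15558508] 0.9955803026300856
```

{"api": "drive_tool", "payload": {
  "xyz": [
    [0,0,0.035],
    [0,0,0.07],
    [0,0,0.1],
    [0,0,0.12],
    [0,0,0.12],
    [0,0,0.12],
    [0,0,0.12],
    [0,0,0.12],
    [0,0,0.12],
    [0,0,0.12],
    [0,0,0.12],
    [0,0,0.12],
    [0,0,0.12],
    [0,0,0.12],
    [0,0,0.12],
    [0,0,0.12],
    [0,0,0.12],
    [0,0,0.12],
    [0,0,0.12],
    [0,0,0.12]
  ],
  "spin": [0,0,0,0,0,0,0,0,0,0,0,0,0,0,0,0,0,0,0,0],
  "hand": [1,1,1,1,1,1,1,0.8,0.6,0.45,0.3,0.2,0.1,0.05,0,-0.05,-0.1,-0.15,-0.2,-0.25]
}}

```text
t: 16.82
tcp_pos: [0.4535, -0.0418, 0.0358]
eef_rot: [3.141, -0.0, 1.571]
ft_force: [-1.2, 2.6, 3.9]
grip_width: 0.452
```

```bash
python3 - <<'E'
from h import *
s=ctrl.read_state(); print(s['tcp_pos'],s['grip_width']); rims('scene')
E
```

```text
[ 0.4534719  -0.04178145  0.03577895] 0.4519098914849949
scene 65 [ 0.6574 -0.2755  0.084 ] [0.031 0.032 0.012]
scene 193 [0.5608 0.0063 0.0839] [0.04  0.04  0.012]
scene 211 [0.5465 0.1382 0.0839] [0.042 0.039 0.011]
```

Gripped outside (38 mm). Carry to (0.440,-0.367).

{"api": "drive_tool", "payload": {
  "xyz": [
    [0,0,-0.035],
    [0,0,-0.07],
    [-0.01,0,-0.1],
    [-0.045,-0.002,-0.1],
    [-0.08,-0.004,-0.1],
    [-0.115,-0.006,-0.1],
    [-0.15,-0.008,-0.1],
    [-0.185,-0.01,-0.1],
    [-0.22,-0.011,-0.1],
    [-0.255,-0.012,-0.1],
    [-0.29,-0.013,-0.1],
    [-0.325,-0.013,-0.1],
    [-0.325,-0.013,-0.1],
    [-0.325,-0.013,-0.08],
    [-0.325,-0.013,-0.055],
    [-0.325,-0.013,-0.03],
    [-0.325,-0.013,-0.015],
    [-0.325,-0.013,-0.008],
    [-0.325,-0.013,-0.006],
    [-0.325,-0.013,-0.006]
  ],
  "spin": [0,0,0,0,0,0,0,0,0,0,0,0,0,0,0,0,0,0,0,0],
  "hand": [-0.25,-0.25,-0.25,-0.25,-0.25,-0.25,-0.25,-0.25,-0.25,-0.25,-0.25,-0.25,-0.25,-0.25,-0.25,-0.25,-0.25,-0.25,-0.25,-0.25]
}}

```text
t: 18.53
tcp_pos: [0.4399, -0.3668, 0.0413]
eef_rot: [-3.14, -0.0, 1.571]
ft_force: [-0.6, 0.4, -2.6]
grip_width: 0.452
```

{"api": "drive_tool", "payload": {
  "xyz": [
    [0,0,0],
    [0,0,0],
    [0,0,0],
    [0,0,0],
    [0,0,0],
    [0,0,-0.035],
    [0,0,-0.07],
    [0,0,-0.11],
    [0.04,0.013,-0.11],
    [0.08,0.026,-0.11],
    [0.12,0.039,-0.11],
    [0.16,0.052,-0.11],
    [0.2,0.065,-0.11],
    [0.235,0.078,-0.11],
    [0.27,0.09,-0.11],
    [0.305,0.1,-0.11],
    [0.34,0.11,-0.11],
    [0.374,0.12,-0.11],
    [0.374,0.12,-0.11],
    [0.374,0.12,-0.11]
  ],
  "spin": [0,0,0,0,0,0,0,0,0,0,0,0,0,0,0,0,0,0,0,0],
  "hand": [0.4,0.4,0.4,0.4,0.4,0.4,0.4,0.4,1,1,1,1,1,1,1,1,1,1,1,1]
}}

```text
t: 20.2
tcp_pos: [0.5606, 0.0088, 0.1514]
eef_rot: [-3.141, 0.0, 1.574]
ft_force: [-0.6, -0.8, 0.6]
grip_width: 1.0
```

```bash
python3 - <<'E'
from h import *
rims('scene',z=.087); rims(); print(ctrl.read_state()['tcp_pos'],ctrl.read_state()['grip_width'])
E
```

```text
scene 126 [ 0.4413 -0.3684  0.087 ] [0.041 0.042 0.011]
scene 143 [ 0.5291 -0.354   0.0872] [0.041 0.043 0.012]
scene 175 [0.5607 0.0061 0.0855] [0.041 0.04  0.009]
scene 197 [0.5469 0.1374 0.0859] [0.041 0.04  0.01 ]
wrist 3335 [0.5464 0.1396 0.0832] [0.04  0.041 0.01 ]
wrist 2987 [0.5598 0.0081 0.0833] [0.04 0.04 0.01]
[0.56018896 0.00679531 0.15157257] 0.9923485860982361
```

{"api": "drive_tool", "payload": {
  "xyz": [
    [0,0,0.035],
    [0,0,0.07],
    [0,0,0.1],
    [0,0,0.116],
    [0,0,0.116],
    [0,0,0.116],
    [0,0,0.116],
    [0,0,0.116],
    [0,0,0.116],
    [0,0,0.116],
    [0,0,0.116],
    [0,0,0.116],
    [0,0,0.116],
    [0,0,0.116],
    [0,0,0.116],
    [0,0,0.116],
    [0,0,0.116],
    [0,0,0.116],
    [0,0,0.116],
    [0,0,0.116]
  ],
  "spin": [0,0,0,0,0,0,0,0,0,0,0,0,0,0,0,0,0,0,0,0],
  "hand": [1,1,1,1,1,1,1,0.8,0.6,0.45,0.3,0.2,0.1,0.05,0,-0.05,-0.1,-0.15,-0.2,-0.25]
}}

```text
t: 21.97
tcp_pos: [0.5606, 0.0074, 0.0358]
eef_rot: [3.141, -0.0, 1.571]
ft_force: [-0.6, 2.8, 2.4]
grip_width: 0.455
```

{"api": "drive_tool", "payload": {
  "xyz": [
    [0,0,-0.035],
    [0,0,-0.07],
    [0,0,-0.1],
    [-0.03,-0.005,-0.11],
    [-0.06,-0.01,-0.11],
    [-0.09,-0.015,-0.11],
    [-0.12,-0.02,-0.11],
    [-0.15,-0.025,-0.11],
    [-0.18,-0.03,-0.11],
    [-0.21,-0.035,-0.11],
    [-0.24,-0.04,-0.11],
    [-0.272,-0.0455,-0.11],
    [-0.272,-0.0455,-0.11],
    [-0.272,-0.0455,-0.085],
    [-0.272,-0.0455,-0.06],
    [-0.272,-0.0455,-0.03],
    [-0.272,-0.0455,-0.015],
    [-0.272,-0.0455,-0.008],
    [-0.272,-0.0455,-0.006],
    [-0.272,-0.0455,-0.006]
  ],
  "spin": [0,0,0,0,0,0,0,0,0,0,0,0,0,0,0,0,0,0,0,0],
  "hand": [-0.25,-0.25,-0.25,-0.25,-0.25,-0.25,-0.25,-0.25,-0.25,-0.25,-0.25,-0.25,-0.25,-0.25,-0.25,-0.25,-0.25,-0.25,-0.25,-0.25]
}}

```text
t: 23.63
tcp_pos: [0.5145, -0.265, 0.0412]
eef_rot: [-3.141, 0.0, 1.571]
ft_force: [-0.0, 0.3, -2.6]
grip_width: 0.451
```

{"api": "drive_tool", "payload": {
  "xyz": [
    [0,0,0],
    [0,0,0],
    [0,0,0],
    [0,0,0],
    [0,0,-0.035],
    [0,0,-0.07],
    [0,0,-0.11],
    [0.035,0,-0.11],
    [0.07,0.005,-0.11],
    [0.11,0.01,-0.11],
    [0.15,0.013,-0.11],
    [0.19,0.016,-0.11],
    [0.23,0.02,-0.11],
    [0.27,0.024,-0.11],
    [0.31,0.026,-0.11],
    [0.35,0.03,-0.11],
    [0.38,0.032,-0.11],
    [0.4035,0.032,-0.11],
    [0.4035,0.032,-0.11],
    [0.4035,0.032,-0.11]
  ],
  "spin": [0,0,0,0,0,0,0,0,0,0,0,0,0,0,0,0,0,0,0,0],
  "hand": [0.4,0.4,0.4,0.4,0.4,0.4,0.4,1,1,1,1,1,1,1,1,1,1,1,1,1]
}}

```text
t: 25.3
tcp_pos: [0.5468, 0.1397, 0.1516]
eef_rot: [3.141, 0.0, 1.573]
ft_force: [0.4, -0.6, -1.0]
grip_width: 1.003
```

```bash
python3 - <<'E'
from h import *
rims('scene',z=.087); rims(); print(ctrl.read_state()['tcp_pos'],ctrl.read_state()['grip_width'])
E
```

```text
scene 126 [ 0.4403 -0.3696  0.0871] [0.04  0.044 0.011]
scene 132 [ 0.5302 -0.3548  0.0872] [0.041 0.039 0.011]
scene 147 [ 0.5304 -0.2827  0.0871] [0.041 0.041 0.011]
scene 196 [0.5464 0.138  0.0851] [0.042 0.039 0.008]
wrist 2989 [0.5463 0.1399 0.0834] [0.041 0.04  0.011]
[0.54684191 0.13811703 0.15180632] 1.0001967165735586
```

Stub B was knocked (now 0.530,-0.283) but still stands in the tray. Grasp A.

{"api": "drive_tool", "payload": {
  "xyz": [
    [0,0,0.035],
    [0,0,0.07],
    [0,0,0.1],
    [0,0,0.116],
    [0,0,0.116],
    [0,0,0.116],
    [0,0,0.116],
    [0,0,0.116],
    [0,0,0.116],
    [0,0,0.116],
    [0,0,0.116],
    [0,0,0.116],
    [0,0,0.116],
    [0,0,0.116],
    [0,0,0.116],
    [0,0,0.116],
    [0,0,0.116],
    [0,0,0.116],
    [0,0,0.116],
    [0,0,0.116]
  ],
  "spin": [0,0,0,0,0,0,0,0,0,0,0,0,0,0,0,0,0,0,0,0],
  "hand": [1,1,1,1,1,1,1,0.8,0.6,0.45,0.3,0.2,0.1,0.05,0,-0.05,-0.1,-0.15,-0.2,-0.25]
}}

```text
t: 27.07
tcp_pos: [0.5472, 0.139, 0.0359]
eef_rot: [3.141, -0.001, 1.571]
ft_force: [-1.0, 2.6, 2.5]
grip_width: 0.454
```

{"api": "drive_tool", "payload": {
  "xyz": [
    [0,0,-0.035],
    [0,0,-0.07],
    [0,0,-0.11],
    [-0.035,-0.01,-0.11],
    [-0.07,-0.02,-0.11],
    [-0.105,-0.03,-0.11],
    [-0.14,-0.04,-0.11],
    [-0.175,-0.05,-0.11],
    [-0.21,-0.06,-0.11],
    [-0.245,-0.07,-0.11],
    [-0.28,-0.08,-0.11],
    [-0.315,-0.09,-0.11],
    [-0.35,-0.1,-0.11],
    [-0.385,-0.11,-0.11],
    [-0.417,-0.121,-0.11],
    [-0.417,-0.121,-0.11],
    [-0.417,-0.121,-0.11]
  ],
  "spin": [0,0,0,0,0,0,0,0,0,0,0,0,0,0,0,0,0],
  "hand": [-0.25,-0.25,-0.25,-0.25,-0.25,-0.25,-0.25,-0.25,-0.25,-0.25,-0.25,-0.25,-0.25,-0.25,-0.25,-0.25,-0.25]
}}

```text
t: 28.48
tcp_pos: [0.4239, -0.2797, 0.1443]
eef_rot: [-3.139, -0.001, 1.567]
ft_force: [0.7, 0.5, -3.6]
grip_width: 0.45
```

{"api": "drive_tool", "payload": {
  "xyz": [
    [0,0,0.025],
    [0,0,0.05],
    [0,0,0.08],
    [0,0,0.095],
    [0,0,0.102],
    [0,0,0.104],
    [0,0,0.104],
    [0,0,0.104],
    [0,0,0.104],
    [0,0,0.104],
    [0,0,0.104],
    [0,0,0.104],
    [0,0,0.07],
    [0,0,0.03],
    [0,0,-0.01],
    [0,0,-0.02],
    [0,0,-0.02]
  ],
  "spin": [0,0,0,0,0,0,0,0,0,0,0,0,0,0,0,0,0],
  "hand": [-0.25,-0.25,-0.25,-0.25,-0.25,-0.25,-0.25,0.2,0.4,0.4,0.4,0.4,0.4,0.4,0.4,0.4,0.4]
}}

```text
t: 29.9
tcp_pos: [0.4282, -0.2798, 0.1702]
eef_rot: [3.133, 0.004, 1.571]
ft_force: [0.0, 0.1, -0.6]
grip_width: 0.702
```

```bash
python3 - <<'E'
from h import *
d=rims('scene',z=.087); s=ctrl.read_state(); print(s['t'],s['tcp_pos'],s['grip_width'])
a=cv2.resize(d['color'][150:350,185:445],(780,600)); save(a,'s6.png')
w=rims('wrist',z=.088)
E
```

```text
scene 125 [ 0.4415 -0.3689  0.087 ] [0.042 0.041 0.012]
scene 138 [ 0.4261 -0.2775  0.0872] [0.041 0.042 0.011]
scene 136 [ 0.5267 -0.3551  0.087 ] [0.045 0.042 0.011]
scene 150 [ 0.5309 -0.2824  0.0871] [0.039 0.04  0.012]
29.95 [ 0.42700358 -0.27891527  0.16758684] 0.6984048402645001
wrist 2788 [ 0.425  -0.2771  0.0877] [0.04  0.04  0.011]
wrist 2802 [ 0.4388 -0.3666  0.0878] [0.04  0.04  0.012]
wrist 2227 [ 0.5296 -0.2817  0.0877] [0.041 0.04  0.011]
```

View pics/s6.png

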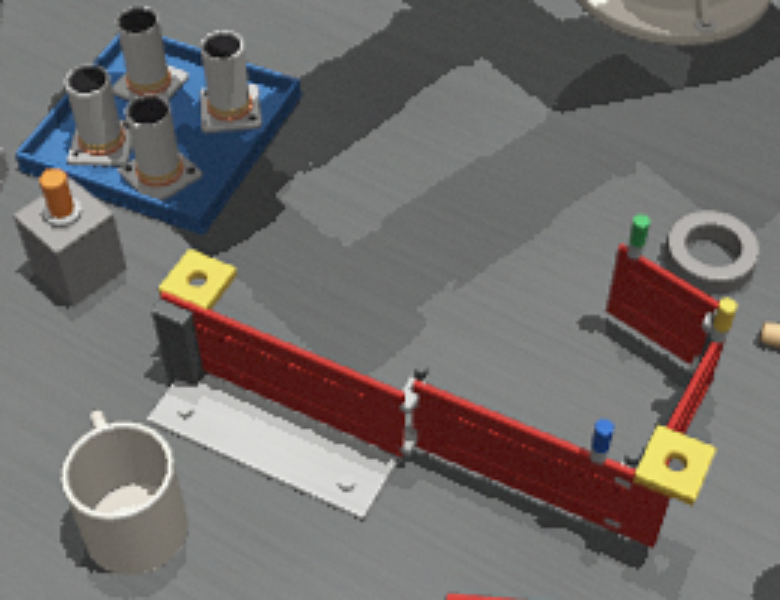

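All four stubs upright in the tray (crop: at (140,40), (222,60), (92,110), (152,130)); fence unchanged. Now above the green handle with the jaws tangential to its swing.

{"api": "drive_tool", "payload": {
  "xyz": [
    [0.04,0.003,-0.02],
    [0.08,0.006,-0.02],
    [0.12,0.008,-0.02],
    [0.16,0.011,-0.02],
    [0.2,0.014,-0.02],
    [0.24,0.017,-0.02],
    [0.28,0.02,-0.02],
    [0.32,0.022,-0.02],
    [0.36,0.025,-0.02],
    [0.4,0.028,-0.02],
    [0.44,0.031,-0.02],
    [0.44,0.031,-0.02],
    [0.44,0.031,-0.02],
    [0.44,0.031,-0.02]
  ],
  "spin": [-7,-14,-21,-28,-35,-42,-49,-56,-63,-70,-76.7,-76.7,-76.7,-76.7],
  "hand": [0.2,0.2,0.2,0.2,0.2,0.2,0.2,0.2,0.2,0.2,0.2,0.2,0.2,0.2]
}}

```text
t: 31.17
tcp_pos: [0.4562, 0.1612, 0.1844]
eef_rot: [-3.14, -0.002, 2.909]
ft_force: [-0.4, -0.2, 0.6]
grip_width: 0.6
```

```bash
python3 - <<'E'
from h import *
d=grab('wrist','wrist'); s=ctrl.read_state(); print(s['tcp_pos'],s['eef_rot'],s['joint_pos'].round(2),s['grip_width'])
c=d['color']; hsv=cv2.cvtColor(c,cv2.COLOR_RGB2HSV); P=cloud(d)
for n,lo,hi in(('green',50,75),('yellow',22,32),('blue',108,125)):
    m=((hsv[...,0]>=lo)&(hsv[...,0]<=hi)&(hsv[...,1]>120)&(hsv[...,2]>60)&(P[...,2]>.125)&(P[...,2]<.16)).astype(np.uint8)
    k,l,st,ce=cv2.connectedComponentsWithStats(m)
    for i in range(1,k):
        if st[i,4]>60:
            q=P[l==i]; t=q[abs(q[:,2]-.14)<.003]; print(n,st[i,4],ce[i].round(),t.mean(0).round(4),len(t),np.ptp(t,0).round(3))
save(c,'w7.png')
E
```

```text
[0.45635269 0.16067162 0.18475896] [-3.14014518e+00 -1.17824557e-03  2.90834885e+00] [ 0.66  0.13 -0.07 -0.   -1.37 -0.9 ] 0.6055534631157453
green 470 [317. 247.] [0.4585 0.162  0.141 ] 367 [0.013 0.013 0.006]
yellow 463 [289. 383.] [0.5    0.2521 0.1407] 281 [0.013 0.013 0.006]
blue 227 [ 75. 381.] [0.6421 0.2176 0.1391] 57 [0.01  0.005 0.005]
```

View pics/w7.png

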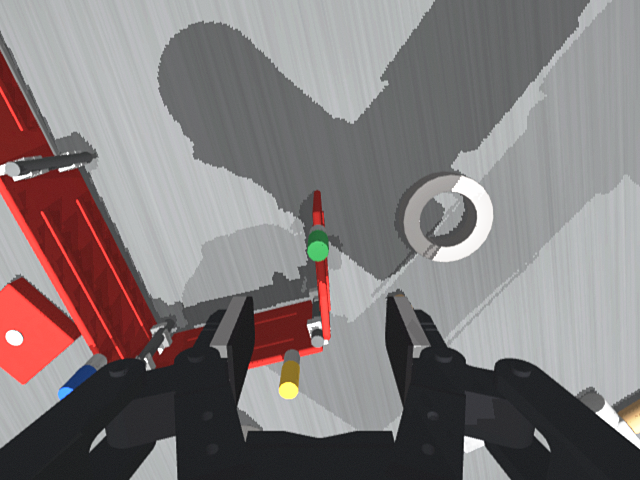

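Wrist view: green handle at (317,247) between the fingers, yellow (289,383), agreeing with triangulation to 2 mm. Descend and cage the handle.

{"api": "drive_tool", "payload": {
  "xyz": [
    [-0.002,0.001,0.025],
    [-0.002,0.001,0.05],
    [-0.002,0.001,0.07],
    [-0.002,0.001,0.076],
    [-0.002,0.001,0.076],
    [-0.002,0.001,0.076],
    [-0.002,0.001,0.076],
    [-0.002,0.001,0.076],
    [-0.002,0.001,0.076],
    [-0.002,0.001,0.076],
    [-0.002,0.001,0.076]
  ],
  "spin": [0,0,0,0,0,0,0,0,0,0,0],
  "hand": [0.2,0.2,0.2,0.2,0.2,0,-0.2,-0.3,-0.4,-0.45,-0.45],
  "grip_force": 20
}}

```text
t: 32.13
tcp_pos: [0.4592, 0.1622, 0.11]
eef_rot: [3.141, 0.001, 2.91]
ft_force: [-1.3, 0.6, -0.3]
grip_width: 0.276
```

```bash
cat >> h.py <<'E'
def arc(cx,cy,r,th,lag=0,yaw0=None,keep=None):
    "tool-frame rows for handle angles th (deg) about hinge; yaw turns along unless keep; lag = lead in m along tangent"
    s=ctrl.read_state(); p=s['tcp_pos']; y=s['eef_rot'][2]; t0=np.arctan2(p[1]-cy,p[0]-cx)
    ex=np.array([np.cos(y),np.sin(y)]); ey=np.array([np.sin(y),-np.cos(y)])
    print('now th',np.degrees(t0).round(1),'r',np.hypot(p[1]-cy,p[0]-cx).round(4),'yaw',np.degrees(y).round(1),'j6',s['joint_pos'][5].round(2))
    rows=[];sp=[]
    for a in th:
        A=np.radians(a); q=np.array([cx+r*np.cos(A),cy+r*np.sin(A)])+lag*np.array([-np.sin(A),np.cos(A)])-p[:2]
        rows.append([round(float(q@ex),3),round(float(q@ey),3),0]); sp.append(round(-(a-th[0]),1))
    print(rows);print(sp)
E
python3 - <<'E'
from h import *
print(ctrl.read_state()['ft_force'].round(1))
arc(.4775,.2437,.085,np.arange(259,344,4.5),lag=.004)
E
```

```text
[-1.3  0.6 -0.3]
now th -102.7 r 0.0835 yaw 166.7 j6 -0.89
[[-0.006, -0.001, 0], [-0.013, -0.0, 0], [-0.02, 0.001, 0], [-0.026, 0.003, 0], [-0.032, 0.005, 0], [-0.038, 0.008, 0], [-0.044, 0.011, 0], [-0.05, 0.015, 0], [-0.055, 0.019, 0], [-0.06, 0.024, 0], [-0.064, 0.029, 0], [-0.068, 0.034, 0], [-0.072, 0.04, 0], [-0.075, 0.046, 0], [-0.078, 0.052, 0], [-0.08, 0.058, 0], [-0.082, 0.064, 0], [-0.083, 0.071, 0], [-0.084, 0.078, 0]]
[np.float64(-0.0), np.float64(-4.5), np.float64(-9.0), np.float64(-13.5), np.float64(-18.0), np.float64(-22.5), np.float64(-27.0), np.float64(-31.5), np.float64(-36.0), np.float64(-40.5), np.float64(-45.0), np.float64(-49.5), np.float64(-54.0), np.float64(-58.5), np.float64(-63.0), np.float64(-67.5), np.float64(-72.0), np.float64(-76.5), np.float64(-81.0)]
```

{"api": "drive_tool", "payload": {
  "xyz": [
    [-0.006,-0.001,0],
    [-0.013,0,0],
    [-0.02,0.001,0],
    [-0.026,0.003,0],
    [-0.032,0.005,0],
    [-0.038,0.008,0],
    [-0.044,0.011,0],
    [-0.05,0.015,0],
    [-0.055,0.019,0],
    [-0.06,0.024,0],
    [-0.064,0.029,0],
    [-0.068,0.034,0],
    [-0.072,0.04,0],
    [-0.075,0.046,0],
    [-0.078,0.052,0],
    [-0.08,0.058,0],
    [-0.082,0.064,0],
    [-0.083,0.071,0],
    [-0.084,0.078,0]
  ],
  "spin": [0,-4.5,-9,-13.5,-18,-22.5,-27,-31.5,-36,-40.5,-45,-49.5,-54,-58.5,-63,-67.5,-72,-76.5,-81],
  "hand": [-0.45,-0.45,-0.45,-0.45,-0.45,-0.45,-0.45,-0.45,-0.45,-0.45,-0.45,-0.45,-0.45,-0.45,-0.45,-0.45,-0.45,-0.45,-0.45]
}}

```text
t: 33.72
tcp_pos: [0.5592, 0.2186, 0.1093]
eef_rot: [3.142, -0.0, -1.956]
ft_force: [0.9, -0.2, -1.0]
grip_width: 0.276
```

```bash
python3 - <<'E'
from h import *
print(ctrl.read_state()['ft_force'].round(1))
arc(.4775,.2437,.085,[345,348,351,354,357,360,362,364],lag=.004)
d=grab('scene','scene'); save(cv2.resize(d['color'][180:330,300:460],(640,600)),'s8.png')
E
```

```text
[ 0.9 -0.2 -1. ]
now th -17.0 r 0.0855 yaw -112.1 j6 0.55
[[-0.007, 0.001, 0], [-0.011, 0.002, 0], [-0.016, 0.003, 0], [-0.02, 0.005, 0], [-0.024, 0.006, 0], [-0.028, 0.008, 0], [-0.031, 0.009, 0], [-0.033, 0.011, 0]]
[0, -3, -6, -9, -12, -15, -17, -19]
```

View pics/s8.png

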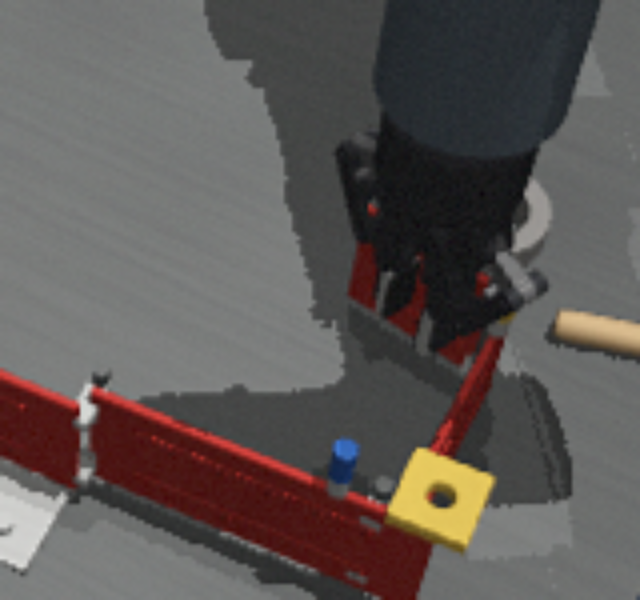

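```bash
python3 - <<'E'
from h import *
d=dict(np.load('scene.npz'))
f=lambda X:((proj(d,X)-[300,180])*4).round()
print('tcp',f([.559,.2186,.109]),'hc',f([.4775,.2437,.1]),'old tip',f([.455,.147,.1]),'old green',f([.4585,.162,.12]),'newtip',f([.575,.214,.1]))
c=d['color']; hsv=cv2.cvtColor(c,cv2.COLOR_RGB2HSV)
m=(hsv[...,0]>50)&(hsv[...,0]<75)&(hsv[...,1]>120); v,u=np.nonzero(m[180:330,300:460]); print(len(u),u.mean()*4 if len(u) else 0,v.mean()*4 if len(u) else 0)
E
```

```text
tcp [403. 365.] hc [500. 295.] old tip [367. 203.] old green [392. 195.] newtip [381. 390.]
0 0 0
```

```bash
cat >> h.py <<'E'
def handles(name):
    d=grab(name,name); c=d['color']; hsv=cv2.cvtColor(c,cv2.COLOR_RGB2HSV); P=cloud(d)
    for n,lo,hi in(('green',45,80),('yellow',22,32),('blue',105,128)):
        m=((hsv[...,0]>=lo)&(hsv[...,0]<=hi)&(hsv[...,1]>110)&(hsv[...,2]>50)&(P[...,2]>.104)&(P[...,2]<.16)&(P[...,0]>.3)).astype(np.uint8)
        k,l,st,ce=cv2.connectedComponentsWithStats(m)
        for i in range(1,k):
            if st[i,4]>8:
                q=P[l==i]; t=q[q[:,2]>.134]; t=t if len(t)>3 else q; print(name,n,st[i,4],ce[i].round(),t.mean(0).round(4))
    return d
E
python3 - <<'E'
from h import *
for n in('wrist','top','scene'): handles(n)
E
```

```text
wrist green 143 [493. 430.] [0.4626 0.1679 0.1361]
wrist yellow 9601 [158. 191.] [0.627  0.2721 0.1124]
wrist yellow 977 [303. 415.] [0.505  0.2515 0.1385]
wrist blue 371 [245. 111.] [0.6424 0.2186 0.1389]
wrist blue 21 [210. 104.] [0.6484 0.2274 0.1411]
wrist blue 168 [  2. 342.] [0.5872 0.3897 0.1056]
top green 18 [273. 287.] [0.4589 0.1618 0.1404]
top yellow 15 [541. 234.] [ 0.552  -0.5779  0.1486]
top yellow 34 [544. 245.] [ 0.5175 -0.5787  0.1474]
top yellow 37 [547. 259.] [ 0.4777 -0.5789  0.1499]
top yellow 14 [549. 272.] [ 0.4417 -0.5789  0.1467]
top blue 876 [111. 298.] [0.4618 0.5996 0.14  ]
top blue 673 [ 93. 340.] [0.3539 0.6455 0.1403]
scene yellow 2225 [119. 154.] [ 0.6221 -0.5936  0.1471]
scene yellow 396 [410. 304.] [0.6278 0.2713 0.1115]
scene blue 573 [620. 279.] [0.3515 0.629  0.1397]
scene blue 2107 [592. 317.] [0.4666 0.6017 0.1392]
scene blue 61 [385. 295.] [0.6463 0.2208 0.1399]
scene blue 139 [474. 335.] [0.6273 0.4111 0.1132]
```

The green handle has not moved: the jaws passed above it. That fits the pipe misses too; partly open fingertips must stand well behind the TCP. Measuring from wrist depth.

```bash
python3 - <<'E'
from h import *
s=ctrl.read_state(); p=s['tcp_pos']; y=s['eef_rot'][2]
d=dict(np.load('wrist.npz')); P=cloud(d)-p
X=P[...,0]*np.cos(y)+P[...,1]*np.sin(y); Y=P[...,0]*np.sin(y)-P[...,1]*np.cos(y); Z=-P[...,2]
m=(abs(X)<.05)&(abs(Y)<.03)&(Z<.03)&(d['range_z']>.05)
for a in range(-90,40,6):
    k=m&(Z>a/1000)&(Z<=(a+6)/1000)
    if k.sum(): print(a,k.sum(),'x',(X[k].min()*1e3).round(),(X[k].max()*1e3).round(),'y',(Y[k].min()*1e3).round(),(Y[k].max()*1e3).round())
print(d['range_z'].min(), (d['R']@p+d['t']).round(3))
E
```

```text
-90 2931 x -48.0 42.0 y -16.0 8.0
-84 1322 x -44.0 37.0 y -16.0 7.0
-78 1416 x -26.0 19.0 y -13.0 11.0
-72 845 x -28.0 23.0 y -13.0 10.0
-66 848 x -28.0 23.0 y -13.0 10.0
-60 779 x -28.0 23.0 y -13.0 10.0
-54 669 x -28.0 23.0 y -13.0 10.0
-48 437 x -27.0 21.0 y -13.0 10.0
-42 76 x -19.0 14.0 y -11.0 10.0
-6 4 x -50.0 -49.0 y -30.0 -29.0
6 1052 x -50.0 -30.0 y -28.0 20.0
12 332 x -50.0 -29.0 y -27.0 18.0
18 303 x -50.0 -29.0 y -29.0 18.0
24 544 x -50.0 -26.0 y -30.0 21.0
0.0 [0.003 0.019 0.195]
```

The wrist depth shows the fingertips about 40 mm above the reported TCP, consistently with both misses. I'll aim TCP 38 mm lower than nominal. Return above the green handle.

```bash
python3 - <<'E'
from h import *
goto(.4587,.162,.135,np.radians(166.7))
E
```

```text
shift mm [ 90.3  71.  -25.6] spin 80.9 j6 0.55
```

{"api": "drive_tool", "payload": {
  "xyz": [
    [0,0,-0.026],
    [0.015,0.012,-0.026],
    [0.03,0.024,-0.026],
    [0.045,0.036,-0.026],
    [0.06,0.047,-0.026],
    [0.075,0.059,-0.026],
    [0.09,0.071,-0.026],
    [0.09,0.071,-0.026],
    [0.09,0.071,-0.026],
    [0.09,0.071,-0.026],
    [0.09,0.071,-0.026],
    [0.09,0.071,-0.026],
    [0.09,0.071,-0.026],
    [0.09,0.071,-0.026],
    [0.09,0.071,-0.026]
  ],
  "spin": [7,14,21,28,35,42,49,56,63,70,76,80.9,80.9,80.9,80.9],
  "hand": [-0.45,0,0.2,0.2,0.2,0.2,0.2,0.2,0.2,0.2,0.2,0.2,0.2,0.2,0.2]
}}

```text
t: 35.17
tcp_pos: [0.4588, 0.1621, 0.1357]
eef_rot: [3.142, 0.0, 2.913]
ft_force: [0.4, -0.1, -0.0]
grip_width: 0.605
```

{"api": "drive_tool", "payload": {
  "xyz": [
    [0,0,0.02],
    [0,0,0.04],
    [0,0,0.06],
    [0,0,0.065],
    [0,0,0.065],
    [0,0,0.065],
    [0,0,0.065],
    [0,0,0.065],
    [0,0,0.065],
    [0,0,0.065],
    [0,0,0.065],
    [0,0,0.065]
  ],
  "spin": [0,0,0,0,0,0,0,0,0,0,0,0],
  "hand": [0.2,0.2,0.2,0.2,0.2,0,-0.2,-0.3,-0.4,-0.45,-0.45,-0.45]
}}

```text
t: 36.17
tcp_pos: [0.4589, 0.1623, 0.0708]
eef_rot: [3.141, 0.0, 2.911]
ft_force: [0.2, 0.6, 0.9]
grip_width: 0.277
```

```bash
python3 - <<'E'
from h import *
print(ctrl.read_state()['ft_force'].round(1),ctrl.read_state()['joint_pos'].round(2))
arc(.4775,.2437,.085,np.arange(258.5,345,4.5),lag=.004)
E
```

```text
[0.2 0.6 0.9] [ 0.66  0.21 -0.28 -0.   -1.08 -0.89]
now th -102.9 r 0.0835 yaw 166.8 j6 -0.89
[[-0.006, -0.001, 0], [-0.013, -0.001, 0], [-0.019, 0.001, 0], [-0.026, 0.002, 0], [-0.032, 0.005, 0], [-0.038, 0.008, 0], [-0.044, 0.011, 0], [-0.049, 0.015, 0], [-0.055, 0.019, 0], [-0.06, 0.023, 0], [-0.064, 0.028, 0], [-0.068, 0.033, 0], [-0.072, 0.039, 0], [-0.075, 0.045, 0], [-0.078, 0.051, 0], [-0.08, 0.057, 0], [-0.082, 0.063, 0], [-0.084, 0.07, 0], [-0.084, 0.077, 0], [-0.085, 0.083, 0]]
[np.float64(-0.0), np.float64(-4.5), np.float64(-9.0), np.float64(-13.5), np.float64(-18.0), np.float64(-22.5), np.float64(-27.0), np.float64(-31.5), np.float64(-36.0), np.float64(-40.5), np.float64(-45.0), np.float64(-49.5), np.float64(-54.0), np.float64(-58.5), np.float64(-63.0), np.float64(-67.5), np.float64(-72.0), np.float64(-76.5), np.float64(-81.0), np.float64(-85.5)]
```

{"api": "drive_tool", "payload": {
  "xyz": [
    [-0.006,-0.001,0],
    [-0.013,0,0],
    [-0.019,0.001,0],
    [-0.026,0.002,0],
    [-0.032,0.005,0],
    [-0.038,0.008,0],
    [-0.044,0.011,0],
    [-0.049,0.015,0],
    [-0.055,0.019,0],
    [-0.06,0.023,0],
    [-0.064,0.028,0],
    [-0.068,0.033,0],
    [-0.072,0.039,0],
    [-0.075,0.045,0],
    [-0.078,0.051,0],
    [-0.08,0.057,0],
    [-0.082,0.063,0],
    [-0.084,0.07,0],
    [-0.084,0.077,0],
    [-0.085,0.083,0]
  ],
  "spin": [0,-4.5,-9,-13.5,-18,-22.5,-27,-31.5,-36,-40.5,-45,-49.5,-54,-58.5,-63,-67.5,-72,-76.5,-81,-85.5],
  "hand": [-0.45,-0.45,-0.45,-0.45,-0.45,-0.45,-0.45,-0.45,-0.45,-0.45,-0.45,-0.45,-0.45,-0.45,-0.45,-0.45,-0.45,-0.45,-0.45,-0.45]
}}

```text
t: 37.83
tcp_pos: [0.5606, 0.2231, 0.0701]
eef_rot: [3.141, -0.002, -1.876]
ft_force: [-1.5, -0.9, 0.4]
grip_width: 0.274
```

```bash
python3 - <<'E'
from h import *
print(ctrl.read_state()['ft_force'].round(1))
arc(.4775,.2437,.085,[346,349,352,355,358,361,363,365,367],lag=.004)
handles('wrist')
E
```

```text
[-1.5 -0.9  0.4]
now th -13.9 r 0.0856 yaw -107.5 j6 0.63
[[-0.004, 0.001, 0], [-0.008, 0.001, 0], [-0.013, 0.002, 0], [-0.017, 0.003, 0], [-0.021, 0.005, 0], [-0.025, 0.006, 0], [-0.028, 0.007, 0], [-0.031, 0.008, 0], [-0.034, 0.01, 0]]
[0, -3, -6, -9, -12, -15, -17, -19, -21]
wrist green 2311 [336. 345.] [0.5612 0.2184 0.1403]
wrist yellow 15840 [133. 195.] [0.6272 0.272  0.1124]
wrist blue 2443 [233.  98.] [0.6446 0.2224 0.1411]
```

Green handle is following at (0.561,0.218). Finish the fold.

{"api": "drive_tool", "payload": {
  "xyz": [
    [-0.004,0.001,0],
    [-0.008,0.001,0],
    [-0.013,0.002,0],
    [-0.017,0.003,0],
    [-0.021,0.005,0],
    [-0.025,0.006,0],
    [-0.028,0.007,0],
    [-0.028,0.007,0]
  ],
  "spin": [0,-3,-6,-9,-12,-15,-17,-17],
  "hand": [-0.45,-0.45,-0.45,-0.45,-0.45,-0.45,-0.45,-0.45]
}}

```text
t: 38.55
tcp_pos: [0.5613, 0.2492, 0.0703]
eef_rot: [3.138, -0.006, -1.584]
ft_force: [-2.9, -8.8, 2.3]
grip_width: 0.276
```

```bash
python3 - <<'E'
from h import *
print(ctrl.read_state()['ft_force'].round(1))
arc(.4775,.2437,.085,[363,365,367],lag=.004)
handles('wrist'); handles('top')
E
```

```text
[-2.9 -8.8  2.3]
now th 3.8 r 0.084 yaw -90.8 j6 0.88
[[-0.003, -0.001, 0], [-0.006, -0.0, 0], [-0.009, 0.0, 0]]
[0, -2, -4]
wrist green 2260 [337. 340.] [0.5656 0.2446 0.1403]
wrist yellow 16309 [248. 147.] [0.6271 0.2735 0.1128]
wrist blue 2639 [414.  86.] [0.6446 0.2237 0.141 ]
top yellow 12 [542. 237.] [ 0.5388 -0.5792  0.1452]
top yellow 20 [544. 246.] [ 0.5135 -0.5788  0.1474]
top yellow 35 [546. 260.] [ 0.4777 -0.579   0.1488]
top yellow 14 [548. 272.] [ 0.4436 -0.5793  0.1423]
top yellow 10 [551. 280.] [ 0.422  -0.5804  0.1502]
top blue 17 [248. 222.] [0.6434 0.2226 0.1399]
top blue 883 [112. 298.] [0.4613 0.5997 0.1401]
top blue 671 [ 93. 340.] [0.3538 0.6451 0.1402]
```

About 9 N at the stop. A little more push, then back off, rise and check the two top edges.

{"api": "drive_tool", "payload": {
  "xyz": [
    [-0.003,0,0],
    [-0.005,0,0],
    [-0.005,0,0],
    [0.003,0,0],
    [0.003,0,0],
    [0.003,0,0],
    [0.003,0,-0.03],
    [0.003,0,-0.06],
    [0.003,-0.0,-0.09],
    [0.003,0,-0.12],
    [0.003,0,-0.13],
    [0.003,0,-0.13]
  ],
  "spin": [0,0,0,0,0,0,0,0,0,0,0,0],
  "hand": [-0.45,-0.45,-0.45,-0.45,-0.4,-0.3,-0.3,0,0.2,0.2,0.2,0.2]
}}

```text
t: 39.65
tcp_pos: [0.5642, 0.2509, 0.2046]
eef_rot: [-3.135, 0.004, -1.583]
ft_force: [0.1, -0.2, -0.4]
grip_width: 0.602
```

```bash
cat >> h.py <<'E'
def edges(d,lo,hi):
    P=cloud(d); hsv=cv2.cvtColor(d['color'],cv2.COLOR_RGB2HSV)
    m=((hsv[...,0]<8)|(hsv[...,0]>172))&(hsv[...,1]>120)&(abs(P[...,2]-.1)<.003)&(P[...,0]>lo[0])&(P[...,0]<hi[0])&(P[...,1]>lo[1])&(P[...,1]<hi[1])
    return P[m]
E
python3 - <<'E'
from h import *
d=handles('wrist'); e=edges(d,(.46,.2),(.63,.30))
for x in np.arange(.47,.63,.01):
    q=e[abs(e[:,0]-x)<.005]; 
    if len(q): h,b=np.histogram(q[:,1],np.arange(.22,.29,.004)); print(round(x,3),dict(zip(b.round(3)[:-1].tolist(),h.tolist())) if 0 else h)
save(d['color'][60:480],'w9.png')
E
```

```text
wrist green 454 [325. 237.] [0.5647 0.2484 0.1408]
wrist yellow 4183 [286. 140.] [0.6263 0.2732 0.1129]
wrist yellow 493 [300. 320.] [0.5036 0.2667 0.1405]
wrist blue 444 [366. 109.] [0.6445 0.2232 0.1413]
wrist blue 1170 [115. 169.] [0.6086 0.3904 0.1141]
0.48 [ 0  0  0  0  0  0  0  2 26  5  0  0  0  0  0  0  0]
0.49 [ 0  0  0  0  0  0  0 17 58  9  0  0  0  0  0  0  0]
0.5 [ 0  0  0  0  0  0  0 27 59  0  0  0  0  0  0  0  0]
0.51 [ 0  0  0  0  0  0  0 40 49  0  8 46 12  0  0  0  0]
0.52 [ 0  0  0  0  0  0  0 49 43  0 24 59  7  0  0  0  0]
0.53 [ 0  0  0  0  0  0  1 60 34  0 36 61  0  0  0  0  0]
0.54 [ 0  0  0  0  0  0 10 62 21  0 45 54  0  0  0  0  0]
0.55 [ 0  0  0  0  0  0  0  0  0  0 66 36  0  0  0  0  0]
0.56 [ 0  0  0  0  0  0  0  0  0  9 69 27  0  0  0  0  0]
0.57 [ 0  0  0  0  0  0 37 22  0 24 64 17  0  0  0  0  0]
0.58 [ 0  0  0  0  0  0 28 15  0 34 76  3  0  0  0  0  0]
0.59 [ 0  0  0  0  0  0  0  0  0 54 61  0  0  0  0  0  0]
0.6 [ 0  0  0  0  0  0  0  0  0 50 30  0  0  0  0  0  0]
```

View pics/w9.png

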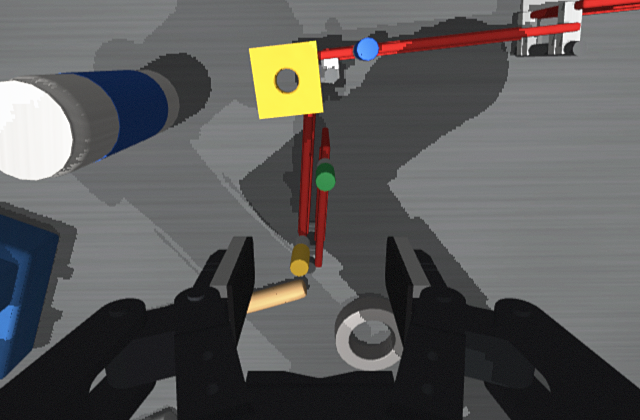

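The leaves c and b lie parallel 14 mm apart (outer fully home); b swung slightly outward, yellow handle now at (0.504,0.267). Move onto the yellow handle.

{"api": "drive_tool", "payload": {
  "xyz": [
    [-0.008,0.03,0.035],
    [-0.015,0.061,0.07],
    [-0.015,0.061,0.07],
    [-0.015,0.061,0.07],
    [-0.015,0.061,0.1],
    [-0.015,0.061,0.125],
    [-0.015,0.061,0.134],
    [-0.015,0.061,0.134],
    [-0.015,0.061,0.134],
    [-0.015,0.061,0.134],
    [-0.015,0.061,0.134],
    [-0.015,0.061,0.134],
    [-0.015,0.061,0.134],
    [-0.015,0.061,0.134],
    [-0.015,0.061,0.134]
  ],
  "spin": [5,10.6,10.6,10.6,10.6,10.6,10.6,10.6,10.6,10.6,10.6,10.6,10.6,10.6,10.6],
  "hand": [0.2,0.2,0.2,0.2,0.2,0.2,0.2,0.2,0,-0.2,-0.3,-0.4,-0.45,-0.45,-0.45]
}}

```text
t: 40.95
tcp_pos: [0.5016, 0.2653, 0.0669]
eef_rot: [-3.141, 0.0, -1.768]
ft_force: [0.4, -0.2, -0.9]
grip_width: 0.277
```

```bash
python3 - <<'E'
from h import *
d=dict(np.load('wrist.npz')); e=edges(d,(.46,.2),(.63,.30)); 
L=.2665-.067*(e[:,0]-.51)-.0065
for k in (e[:,1]>L,e[:,1]<L):
    q=e[k]; p=np.polyfit(q[:,0],q[:,1],1); p=np.polyfit(q[abs(np.polyval(p,q[:,0])-q[:,1])<.004][:,0],q[abs(np.polyval(p,q[:,0])-q[:,1])<.004][:,1],1); print(p,len(q))
print(ctrl.read_state()['ft_force'].round(1))
arc(.6285,.2419,.128,np.arange(171,266,5),lag=.004)
E
```

```text
[-0.07577657  0.30495557] 972
[-0.07649887  0.29144675] 674
[ 0.4 -0.2 -0.9]
now th 169.5 r 0.129 yaw -101.3 j6 0.61
[[0.007, -0.001, 0], [0.018, -0.003, 0], [0.029, -0.005, 0], [0.04, -0.008, 0], [0.05, -0.012, 0], [0.06, -0.017, 0], [0.07, -0.023, 0], [0.079, -0.03, 0], [0.087, -0.037, 0], [0.095, -0.045, 0], [0.102, -0.054, 0], [0.108, -0.063, 0], [0.113, -0.073, 0], [0.118, -0.083, 0], [0.121, -0.094, 0], [0.124, -0.105, 0], [0.125, -0.116, 0], [0.126, -0.127, 0], [0.126, -0.138, 0]]
[np.int64(0), np.int64(-5), np.int64(-10), np.int64(-15), np.int64(-20), np.int64(-25), np.int64(-30), np.int64(-35), np.int64(-40), np.int64(-45), np.int64(-50), np.int64(-55), np.int64(-60), np.int64(-65), np.int64(-70), np.int64(-75), np.int64(-80), np.int64(-85), np.int64(-90)]
```

Edge slopes match to 0.001 rad: outer leaf home. Swing the middle leaf.

{"api": "drive_tool", "payload": {
  "xyz": [
    [0.007,-0.001,0],
    [0.018,-0.003,0],
    [0.029,-0.005,0],
    [0.04,-0.008,0],
    [0.05,-0.012,0],
    [0.06,-0.017,0],
    [0.07,-0.023,0],
    [0.079,-0.03,0],
    [0.087,-0.037,0],
    [0.095,-0.045,0],
    [0.102,-0.054,0],
    [0.108,-0.063,0],
    [0.113,-0.073,0],
    [0.118,-0.083,0],
    [0.121,-0.094,0],
    [0.124,-0.105,0],
    [0.125,-0.116,0],
    [0.126,-0.127,0],
    [0.126,-0.138,0]
  ],
  "spin": [0,-5,-10,-15,-20,-25,-30,-35,-40,-45,-50,-55,-60,-65,-70,-75,-80,-85,-90],
  "hand": [-0.45,-0.45,-0.45,-0.45,-0.45,-0.45,-0.45,-0.45,-0.45,-0.45,-0.45,-0.45,-0.45,-0.45,-0.45,-0.45,-0.45,-0.45,-0.45]
}}

```text
t: 42.53
tcp_pos: [0.6112, 0.1152, 0.0664]
eef_rot: [-3.14, 0.003, -0.193]
ft_force: [-5.3, 4.8, 1.5]
grip_width: 0.278
```

```bash
python3 - <<'E'
from h import *
print(ctrl.read_state()['ft_force'].round(1))
arc(.6285,.2419,.128,[262,265,268,270,272,274,276],lag=.004)
handles('wrist'); handles('scene')
E
```

```text
[-5.3  4.8  1.5]
now th -97.8 r 0.1278 yaw -11.1 j6 2.51
[[0.004, -0.0, 0], [0.01, -0.001, 0], [0.017, -0.002, 0], [0.021, -0.003, 0], [0.026, -0.004, 0], [0.03, -0.005, 0], [0.034, -0.006, 0]]
[0, -3, -6, -8, -10, -12, -14]
wrist green 1896 [319. 157.] [0.6246 0.179  0.1413]
wrist yellow 2449 [302. 350.] [0.6069 0.1186 0.1403]
wrist blue 215 [358.   3.] [0.6432 0.217  0.1211]
scene green 58 [371. 279.] [0.6272 0.1769 0.1397]
scene yellow 2196 [119. 154.] [ 0.6224 -0.5937  0.1472]
scene yellow 28 [351. 263.] [0.6089 0.1187 0.1392]
scene yellow 401 [410. 304.] [0.6281 0.2714 0.1114]
scene blue 577 [620. 279.] [0.3515 0.6291 0.1397]
scene blue 2104 [592. 317.] [0.4664 0.6012 0.1392]
scene blue 60 [385. 295.] [0.6468 0.2207 0.1399]
scene blue 141 [473. 335.] [0.6271 0.4108 0.1128]
```

{"api": "drive_tool", "payload": {
  "xyz": [
    [0.004,0,0],
    [0.01,-0.001,0],
    [0.017,-0.002,0],
    [0.021,-0.003,0],
    [0.026,-0.004,0],
    [0.028,-0.004,0],
    [0.028,-0.004,0]
  ],
  "spin": [0,-3,-6,-8,-10,-10,-10],
  "hand": [-0.45,-0.45,-0.45,-0.45,-0.45,-0.45,-0.45]
}}

```text
t: 43.22
tcp_pos: [0.6314, 0.1135, 0.0658]
eef_rot: [3.141, 0.017, -0.025]
ft_force: [-26.8, 6.3, 14.1]
grip_width: 0.281
```

```bash
python3 - <<'E'
from h import *
print(ctrl.read_state()['ft_force'].round(1))
arc(.6285,.2419,.128,[276,278],lag=.004)
handles('wrist'); 
d=dict(np.load('wrist.npz')); e=edges(d,(.58,.08),(.68,.25))
for y in np.arange(.085,.25,.01):
    q=e[abs(e[:,1]-y)<.005]
    if len(q): print(round(y,3),np.histogram(q[:,0],np.arange(.6,.68,.004))[0])
E
```

```text
[-26.8   6.3  14.1]
now th -88.7 r 0.1285 yaw -1.4 j6 2.7
[[0.014, -0.002, 0], [0.019, -0.003, 0]]
[0, -2]
wrist green 1939 [318. 155.] [0.635  0.1791 0.1413]
wrist yellow 2387 [301. 349.] [0.6274 0.1167 0.1403]
wrist blue 518 [350.   7.] [0.6446 0.2163 0.1345]
0.095 [ 0  0  0  0  0  0  0  0  0  8 95 21  0  0  0  0  0  0  0  0]
0.105 [  0   0   0   0   0   0   0   0   0  56 201  34   0   0   0   0   0   0
   0   0]
0.115 [  0   0   0   0   0   0   1   2   0 111 214   5   0  63  39   0   0   0
   0   0]
0.125 [  0   0   0   0   0  49 216  66   0 168 169   0  69 223  49   0   0   0
   0   0]
0.135 [  0   0   0   0   0 101 250  13   4 248 116   0 145 222   4   0   0   0
   0   0]
0.145 [  0   0   0   0   0 169 221   0  59 252  73   0 211 181   0   0   0   0
   0   0]
0.155 [  0   0   0   0   5 244 165   0 121 277  13   7 279 136   0   0   0   0
   0   0]
0.165 [  0   0   0   0  46 289 106   0 117 166   0  65 296  78   0   0   0   0
   0   0]
0.175 [  0   0   0   0 110 324  30   0   0   0   0 146 309  18   0   0   0   0
   0   0]
0.185 [  0   0   0   0 196 294   0  38 167  52   0 238 260   0   0   0   0   0
   0   0]
0.195 [  0   0   0   0 286 239   0  28 120  17   3 341 193   0   0   0   0   0
   0   0]
0.205 [  0   0   0  38 359 158   0   0   0   0  73 365 112   0   0   0   0   0
   0   0]
0.215 [  0   0   0 119 397  75   0   0   0   1 109 284  44   0   0   0   0   0
   0   0]
0.225 [  0   0   0 121 252   0   0   0   0   1   0   0   0   0   0   0   0   0
   0   0]
```

Three parallel edges, 14 mm apart, 27 N at the stop. Back off, rise, verify.

{"api": "drive_tool", "payload": {
  "xyz": [
    [-0.004,0,0],
    [-0.008,0,0],
    [-0.008,0,0],
    [-0.008,0,0],
    [-0.006,0,-0.03],
    [-0.006,0,-0.06],
    [-0.006,0,-0.09],
    [-0.006,0,-0.12],
    [-0.006,0,-0.14],
    [-0.006,0,-0.14],
    [-0.006,0,-0.14]
  ],
  "spin": [0,0,0,0,0,0,0,10,17,24,30],
  "hand": [-0.45,-0.45,-0.4,-0.3,-0.3,-0.3,0,0.2,0.2,0.2,0.2]
}}

```text
t: 44.18
tcp_pos: [0.6359, 0.1131, 0.2087]
eef_rot: [-3.138, -0.003, -0.53]
ft_force: [0.3, -0.1, -0.4]
grip_width: 0.602
```

```bash
cat >> h.py <<'E'
def slopes(e,lines,ax=1,n=4):
    "refine lines (slope,offset of the other coord over e[:,ax]) by trimmed fits"
    o=1-ax
    for p in lines:
        for w in(.006,.004,.004): q=e[abs(np.polyval(p,e[:,ax])-e[:,o])<w]; p=np.polyfit(q[:,ax],q[:,o],1)
        print('slope',p.round(4),len(q),q[:,ax].min().round(3),q[:,ax].max().round(3))
E
python3 - <<'E'
from h import *
s=ctrl.read_state(); print(s['tcp_pos'].round(4),s['eef_rot'],s['joint_pos'].round(2))
d=handles('wrist'); handles('scene'); e=edges(d,(.58,.05),(.70,.25)); print(len(e))
slopes(e,[(-.09,.6235+.0135),(-.09,.6375+.0135),(-.09,.6515+.0135)])
print(np.histogram(e[abs(e[:,1]-.15)<.01][:,0],np.arange(.6,.69,.004)))
E
```

```text
[0.6359 0.1131 0.2087] [-3.13832572 -0.00329458 -0.53017218] [ 0.42  0.45  0.42  0.   -1.54  2.19]
wrist green 416 [264. 150.] [0.6354 0.1786 0.1411]
wrist yellow 4363 [176.  30.] [0.6236 0.2689 0.1125]
wrist yellow 431 [306. 239.] [0.6273 0.1156 0.141 ]
wrist blue 343 [240.  80.] [0.644  0.2206 0.1406]
scene green 56 [369. 282.] [0.6371 0.1772 0.1399]
scene yellow 2212 [119. 154.] [ 0.6233 -0.5942  0.147 ]
scene yellow 56 [345. 267.] [0.6286 0.1132 0.14  ]
scene yellow 402 [410. 304.] [0.6282 0.2714 0.1114]
scene blue 576 [620. 279.] [0.3517 0.6289 0.1398]
scene blue 2112 [592. 317.] [0.4664 0.6016 0.1393]
scene blue 57 [385. 295.] [0.6467 0.2208 0.1397]
scene blue 139 [473. 335.] [0.6272 0.4104 0.1126]
4535
slope [-0.0934  0.6378] 1515 0.092 0.242
slope [-0.0911  0.6513] 967 0.095 0.193
slope [-0.0914  0.6653] 1800 0.076 0.25
(array([  0,   0,   0,   0,   1, 117, 108,   0,  58, 154,  25,   3, 133,
        99,   0,   0,   0,   0,   0,   0,   0,   0]), array([0.6  , 0.604, 0.608, 0.612, 0.616, 0.62 , 0.624, 0.628, 0.632,
       0.636, 0.64 , 0.644, 0.648, 0.652, 0.656, 0.66 , 0.664, 0.668,
       0.672, 0.676, 0.68 , 0.684, 0.688]))
```

All three edges parallel within 0.003 rad. Move over the blue handle, turning the jaws.

{"api": "drive_tool", "payload": {
  "xyz": [
    [-0.01,-0.02,0],
    [-0.02,-0.04,0],
    [-0.03,-0.06,0],
    [-0.04,-0.08,0],
    [-0.047,-0.097,0],
    [-0.047,-0.097,0],
    [-0.047,-0.097,0],
    [-0.047,-0.097,0],
    [-0.047,-0.097,0],
    [-0.047,-0.097,0],
    [-0.047,-0.097,0.02],
    [-0.047,-0.097,0.04],
    [-0.047,-0.097,0.06],
    [-0.047,-0.097,0.07],
    [-0.047,-0.097,0.07],
    [-0.047,-0.097,0.07],
    [-0.047,-0.097,0.07],
    [-0.047,-0.097,0.07],
    [-0.047,-0.097,0.07],
    [-0.047,-0.097,0.07]
  ],
  "spin": [7,14,21,28,35,42,49,56,63,70,77,84,91,98,105,112,119,126,133,137],
  "hand": [0,0,0,0,0,0,0,0,0,0,0,0,0,0,0,0,0,0,0,0]
}}

```text
t: 45.95
tcp_pos: [0.6423, 0.2204, 0.1361]
eef_rot: [-3.141, -0.0, -2.916]
ft_force: [-0.2, -0.1, -0.4]
grip_width: 0.504
```

```bash
python3 - <<'E'
from h import *
s=ctrl.read_state(); print(s['tcp_pos'].round(4),s['eef_rot'],s['joint_pos'].round(2))
handles('wrist'); goto(.6447,.2207,.078)
E
```

```text
[0.6423 0.2204 0.1361] [-3.14100809e+00 -4.83191652e-04 -2.91601609e+00] [ 0.56  0.53  0.38  0.   -1.42 -0.33]
wrist green 822 [357. 195.] [0.6354 0.1784 0.141 ]
wrist yellow 436 [406.  59.] [0.6285 0.1165 0.1395]
wrist yellow 5200 [329. 344.] [0.6262 0.2712 0.1122]
wrist blue 909 [316. 275.] [0.6451 0.2217 0.1405]
shift mm [-2.4 -0.2 58.1] spin 0 j6 -0.34
```

{"api": "drive_tool", "payload": {
  "xyz": [
    [-0.003,-0.001,0.02],
    [-0.003,-0.001,0.04],
    [-0.003,-0.001,0.057],
    [-0.003,-0.001,0.057],
    [-0.003,-0.001,0.057],
    [-0.003,-0.001,0.057],
    [-0.003,-0.001,0.057],
    [-0.003,-0.001,0.057],
    [-0.003,-0.001,0.057],
    [-0.003,-0.001,0.057]
  ],
  "spin": [0,0,0,0,0,0,0,0,0,0],
  "hand": [0,0,0,0,-0.2,-0.3,-0.4,-0.45,-0.45,-0.45]
}}

```text
t: 46.83
tcp_pos: [0.6455, 0.2206, 0.0803]
eef_rot: [3.141, 0.001, -2.913]
ft_force: [-0.8, -0.4, 1.0]
grip_width: 0.271
```

```bash
python3 - <<'E'
from h import *
print(ctrl.read_state()['ft_force'].round(1))
arc(.6445,.0725,.149,np.arange(92,188,5),lag=.004)
E
```

```text
[-0.8 -0.4  1. ]
now th 89.6 r 0.1481 yaw -166.9 j6 -0.33
[[0.01, 0.003, 0], [0.023, 0.005, 0], [0.036, 0.005, 0], [0.049, 0.004, 0], [0.062, 0.003, 0], [0.074, -0.0, 0], [0.087, -0.004, 0], [0.099, -0.009, 0], [0.11, -0.016, 0], [0.121, -0.023, 0], [0.131, -0.031, 0], [0.141, -0.039, 0], [0.149, -0.049, 0], [0.157, -0.06, 0], [0.164, -0.071, 0], [0.17, -0.082, 0], [0.175, -0.094, 0], [0.179, -0.107, 0], [0.182, -0.119, 0], [0.183, -0.132, 0]]
[np.int64(0), np.int64(-5), np.int64(-10), np.int64(-15), np.int64(-20), np.int64(-25), np.int64(-30), np.int64(-35), np.int64(-40), np.int64(-45), np.int64(-50), np.int64(-55), np.int64(-60), np.int64(-65), np.int64(-70), np.int64(-75), np.int64(-80), np.int64(-85), np.int64(-90), np.int64(-95)]
```

{"api": "drive_tool", "payload": {
  "xyz": [
    [0.01,0.003,0],
    [0.023,0.005,0],
    [0.036,0.005,0],
    [0.049,0.004,0],
    [0.062,0.003,0],
    [0.074,0,0],
    [0.087,-0.004,0],
    [0.099,-0.009,0],
    [0.11,-0.016,0],
    [0.121,-0.023,0],
    [0.131,-0.031,0],
    [0.141,-0.039,0],
    [0.149,-0.049,0],
    [0.157,-0.06,0],
    [0.164,-0.071,0],
    [0.17,-0.082,0],
    [0.175,-0.094,0],
    [0.179,-0.107,0],
    [0.182,-0.119,0],
    [0.183,-0.132,0]
  ],
  "spin": [0,-4,-8,-12,-15,-19,-23,-27,-30,-34,-38,-42,-46,-50,-54,-58,-62,-66,-70,-74],
  "hand": [-0.45,-0.45,-0.45,-0.45,-0.45,-0.45,-0.45,-0.45,-0.45,-0.45,-0.45,-0.45,-0.45,-0.45,-0.45,-0.45,-0.45,-0.45,-0.45,-0.45]
}}

```text
t: 48.5
tcp_pos: [0.4959, 0.053, 0.0798]
eef_rot: [3.141, 0.005, -1.618]
ft_force: [-6.3, 9.6, 3.0]
grip_width: 0.278
```

```bash
python3 - <<'E'
from h import *
print(ctrl.read_state()['ft_force'].round(1))
arc(.6445,.0725,.149,np.arange(190,263,4),lag=.004)
handles('wrist')
E
```

```text
[-6.3  9.6  3. ]
now th -172.5 r 0.1499 yaw -92.7 j6 1.11
[[0.01, -0.003, 0], [0.02, -0.006, 0], [0.03, -0.01, 0], [0.039, -0.014, 0], [0.049, -0.019, 0], [0.057, -0.024, 0], [0.066, -0.03, 0], [0.074, -0.037, 0], [0.081, -0.044, 0], [0.088, -0.052, 0], [0.094, -0.06, 0], [0.1, -0.069, 0], [0.105, -0.078, 0], [0.11, -0.087, 0], [0.114, -0.097, 0], [0.117, -0.107, 0], [0.119, -0.117, 0], [0.121, -0.127, 0], [0.122, -0.138, 0]]
[np.int64(0), np.int64(-4), np.int64(-8), np.int64(-12), np.int64(-16), np.int64(-20), np.int64(-24), np.int64(-28), np.int64(-32), np.int64(-36), np.int64(-40), np.int64(-44), np.int64(-48), np.int64(-52), np.int64(-56), np.int64(-60), np.int64(-64), np.int64(-68), np.int64(-72)]
wrist green 1686 [311. 212.] [0.5424 0.0541 0.141 ]
wrist yellow 747 [307.  13.] [0.6004 0.0525 0.138 ]
wrist yellow 3553 [333. 395.] [0.4868 0.0423 0.1495]
wrist blue 1933 [303. 330.] [0.4984 0.0595 0.1404]
```

Everything moves together. Second half.

{"api": "drive_tool", "payload": {
  "xyz": [
    [0.01,-0.003,0],
    [0.02,-0.006,0],
    [0.03,-0.01,0],
    [0.039,-0.014,0],
    [0.049,-0.019,0],
    [0.057,-0.024,0],
    [0.066,-0.03,0],
    [0.074,-0.037,0],
    [0.081,-0.044,0],
    [0.088,-0.052,0],
    [0.094,-0.06,0],
    [0.1,-0.069,0],
    [0.105,-0.078,0],
    [0.11,-0.087,0],
    [0.114,-0.097,0],
    [0.117,-0.107,0],
    [0.119,-0.117,0],
    [0.121,-0.127,0],
    [0.122,-0.138,0]
  ],
  "spin": [0,-4,-8,-12,-16,-19,-22,-26,-30,-34,-38,-42,-45,-48,-52,-56,-60,-62,-62],
  "hand": [-0.45,-0.45,-0.45,-0.45,-0.45,-0.45,-0.45,-0.45,-0.45,-0.45,-0.45,-0.45,-0.45,-0.45,-0.45,-0.45,-0.45,-0.45,-0.45]
}}

```text
t: 50.13
tcp_pos: [0.6263, -0.0761, 0.0795]
eef_rot: [-3.141, 0.006, -0.539]
ft_force: [-8.5, 7.2, 6.1]
grip_width: 0.275
```

```bash
python3 - <<'E'
from h import *
print(ctrl.read_state()['ft_force'].round(1))
arc(.6445,.0725,.149,[262,264,266,268,270,271,272,273],lag=.004)
handles('wrist')
E
```

```text
[-8.5  7.2  6.1]
now th -97.0 r 0.1497 yaw -30.9 j6 2.48
[[0.001, -0.001, 0], [0.006, -0.003, 0], [0.01, -0.006, 0], [0.015, -0.008, 0], [0.019, -0.011, 0], [0.021, -0.012, 0], [0.024, -0.014, 0], [0.026, -0.015, 0]]
[0, -2, -4, -6, -8, -9, -10, -11]
wrist green 1753 [278. 213.] [ 0.6392 -0.03    0.141 ]
wrist yellow 1500 [220.  14.] [0.6551 0.0272 0.1401]
wrist yellow 740 [413. 340.] [ 0.6543 -0.0825  0.152 ]
wrist yellow 1921 [344. 387.] [ 0.6323 -0.0909  0.1497]
wrist blue 1949 [303. 330.] [ 0.6231 -0.0713  0.1404]
```

{"api": "drive_tool", "payload": {
  "xyz": [
    [0.006,-0.003,0],
    [0.01,-0.006,0],
    [0.015,-0.008,0],
    [0.019,-0.011,0],
    [0.021,-0.012,0],
    [0.021,-0.012,0]
  ],
  "spin": [0,0,0,0,0,0],
  "hand": [-0.45,-0.45,-0.45,-0.45,-0.45,-0.45]
}}

```text
t: 50.68
tcp_pos: [0.6469, -0.0789, 0.0791]
eef_rot: [3.135, 0.01, -0.542]
ft_force: [-16.5, 2.0, 9.3]
grip_width: 0.274
```

```bash
python3 - <<'E'
from h import *
s=ctrl.read_state(); print(s['ft_force'].round(1),s['tcp_pos'].round(4))
d=handles('wrist'); e=edges(d,(.6,-.12),(.72,.06))
for y in np.arange(-.11,.06,.01):
    q=e[abs(e[:,1]-y)<.005]
    if len(q): print(round(y,3),np.histogram(q[:,0],np.arange(.61,.71,.004))[0])
E
```

```text
[-16.5   2.    9.3] [ 0.6469 -0.0789  0.0791]
wrist green 1854 [258. 215.] [ 0.6546 -0.0298  0.1409]
wrist yellow 2569 [163.  20.] [0.6623 0.031  0.1404]
wrist yellow 1756 [419. 335.] [ 0.6775 -0.1105  0.1121]
wrist yellow 732 [344. 369.] [ 0.6418 -0.1093  0.1117]
wrist yellow 35 [362. 405.] [ 0.64   -0.1285  0.1132]
wrist blue 1944 [303. 328.] [ 0.6446 -0.073   0.1404]
-0.11 [  0   0   0   0   0   0   0   0   2   1   0   0   0   0   0   0   0   0
  15 181  73   0   0   0]
-0.1 [  0   0   0   0   0   0   0   0 110 144   0   0   0   0   0   0   0   0
  52 197  37   0   0   0]
-0.09 [  0   0   0   0   0   0   0   0 130 127   0   0   0   0   0 139  76   0
 105 194   3   0   0   0]
-0.08 [  0   0   0   0   0   0   0   0  16  45   0   0   0   0  28 205  64   0
 156 160   0   0   0   0]
-0.07 [  0   0   0   0   0   0   0  22  86   2   0   0   0   0  76 220  18   4
 205 124   0   0   0   0]
-0.06 [  0   0   0   0   0   0   0  90 221   0   0   0   0   0 128 203   0  38
 223  78   0   0   0   0]
-0.05 [  0   0   0   0   0   0   0 151 182   0   1   3   0   0 182 167   0  86
 245  29   0   0   
[... 350 characters left out ...]
 0 149 247   0  47 259  99   0 186 235   0  65 284
  80   0   0   0   0   0]
-0.0 [  0   0   0   0   0   0 208 210   0  96 305  32   3 252 186   0 125 307
  21   0   0   0   0   0]
0.01 [  0   0   0   0   0   9 267 148   0 166 286   0  45 290 130   0 204 268
   0   0   0   0   0   0]
0.02 [  0   0   0   0   0  58 314  75   0 237 237   0 108 315  60   0 281 219
   0   0   0   0   0   0]
0.03 [  0   0   0   0   0 121 343   1  20 310 172   0  43 111   0  29 342 146
   0   0   0   0   0   0]
0.04 [  0   0   0   0   0 199 297   0  76 246  47   0   0   0   0  40 126  25
   0   0   0   0   0   0]
0.05 [  0   0   0   0   0 288 236   0  60   0   0   0   0   0   0   0   0   0
   0   0   0   0   0   0]
```

Four edges about 14 mm apart. Push a few mm more to be sure of the stop.

{"api": "drive_tool", "payload": {
  "xyz": [
    [0.003,-0.002,0],
    [0.005,-0.003,0],
    [0.005,-0.003,0]
  ],
  "spin": [0,0,0],
  "hand": [-0.45,-0.45,-0.45]
}}

```text
t: 50.98
tcp_pos: [0.6467, -0.079, 0.0789]
eef_rot: [3.129, 0.02, -0.542]
ft_force: [-33.1, 5.4, 18.2]
grip_width: 0.278
```

{"api": "drive_tool", "payload": {
  "xyz": [
    [-0.004,0.002,0],
    [-0.008,0.005,0],
    [-0.008,0.005,0],
    [-0.008,0.005,0],
    [-0.006,0.003,-0.03],
    [-0.006,0.003,-0.06],
    [-0.006,0.003,-0.09],
    [-0.006,0.003,-0.12],
    [-0.006,0.003,-0.14],
    [-0.006,0.003,-0.14]
  ],
  "spin": [0,0,0,0,0,0,0,0,0,0],
  "hand": [-0.45,-0.45,-0.4,-0.3,-0.3,-0.3,-0.3,-0.3,-0.3,-0.3]
}}

```text
t: 51.82
tcp_pos: [0.6547, -0.0791, 0.2257]
eef_rot: [-3.137, -0.01, -0.541]
ft_force: [-0.4, 0.4, 1.0]
grip_width: 0.348
```

```bash
python3 - <<'E'
from h import *
s=ctrl.read_state(); print(s['tcp_pos'].round(4),s['joint_pos'].round(2))
d=handles('wrist'); e=edges(d,(.6,-.12),(.72,.06))
slopes(e,[(-.09,.6378),(-.09,.6518),(-.09,.6658),(-.09,.68)])
handles('scene')
w=d['color']; b=(proj(d,[.66,-.127,.11])).round(); print(b)
goto(.6555,-.2755,.16)
save(w,'w10.png')
E
```

```text
[ 0.6547 -0.0791  0.2257] [ 0.12  0.47  0.5   0.   -1.59  2.48]
wrist green 351 [280. 170.] [ 0.6541 -0.0303  0.1411]
wrist yellow 458 [237.  78.] [0.6626 0.0328 0.141 ]
wrist yellow 2928 [355. 264.] [ 0.6619 -0.1238  0.1127]
wrist blue 383 [301. 230.] [ 0.6439 -0.0737  0.1409]
slope [-0.0853  0.6373] 1534 -0.105 0.06
slope [-0.0874  0.6512] 1001 -0.046 0.053
slope [-0.0854  0.6652] 1380 -0.093 0.056
slope [-0.0847  0.6791] 1967 -0.12 0.06
scene green 52 [284. 248.] [ 0.6559 -0.0312  0.1396]
scene yellow 2241 [119. 154.] [ 0.6237 -0.5937  0.1471]
scene yellow 307 [249. 239.] [ 0.6642 -0.1255  0.1114]
scene yellow 50 [305. 262.] [0.6645 0.0323 0.1401]
scene blue 51 [271. 237.] [ 0.6454 -0.0755  0.1396]
scene blue 574 [620. 279.] [0.3514 0.629  0.1397]
scene blue 2111 [592. 317.] [0.4665 0.6019 0.1392]
scene blue 138 [473. 335.] [0.6272 0.4106 0.1129]
[354. 267.]
shift mm [103.7 167.7  60.4] spin 0 j6 2.48
```

View pics/w10.png

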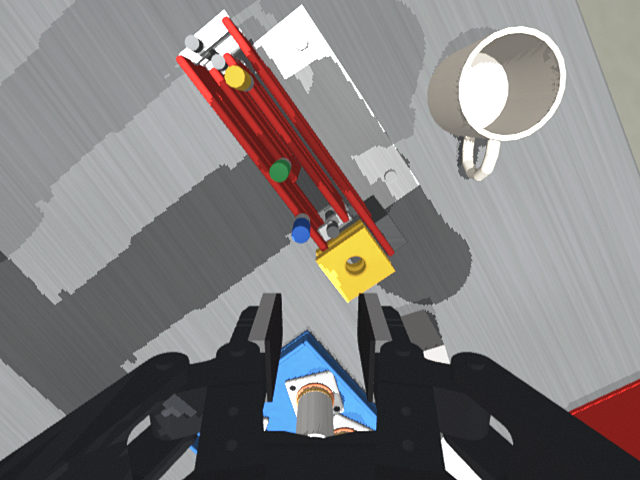

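All leaf edges parallel, 33 N at the stop, and the tongue lies over the lug (hole at (354,264)). Now to above the pin.

{"api": "drive_tool", "payload": {
  "xyz": [
    [0.02,0.033,0],
    [0.04,0.066,0],
    [0.06,0.1,0],
    [0.08,0.133,0],
    [0.1,0.162,0.03],
    [0.104,0.168,0.05],
    [0.104,0.168,0.06],
    [0.104,0.168,0.06],
    [0.104,0.168,0.06]
  ],
  "spin": [0,0,0,0,0,0,0,0,0],
  "hand": [0.1,0.1,0.1,0.1,0.1,0.1,0.1,0.1,0.1],
  "grip_force": 40
}}

```text
t: 52.67
tcp_pos: [0.6543, -0.2754, 0.1588]
eef_rot: [3.141, 0.002, -0.54]
ft_force: [-0.4, 0.9, 1.2]
grip_width: 0.554
```

```bash
cat >> h.py <<'E'
def pin(name,zlo=.105,zhi=.135,dz=.004):
    d=grab(name,name); hsv=cv2.cvtColor(d['color'],cv2.COLOR_RGB2HSV); P=cloud(d)
    m=((hsv[...,0]>=6)&(hsv[...,0]<=18)&(hsv[...,1]>150)&(hsv[...,2]>90)&(P[...,0]>.55)&(P[...,1]<0)&(P[...,1]>-.36))
    q=P[m&(P[...,2]>zlo)]; 
    if len(q)>5:
        zt=np.percentile(q[:,2],97); t=q[q[:,2]>zt-dz]; print(name,len(q),'top z',zt.round(4),'mean',t.mean(0).round(4),'mid',((t.max(0)+t.min(0))/2).round(4),np.ptp(t,0).round(3))
    return d
E
python3 - <<'E'
from h import *
s=ctrl.read_state(); print(s['tcp_pos'].round(4),s['joint_pos'].round(2))
d=pin('wrist'); pin('scene')
# collar ring check by depth
goto(.6555,-.2755,.05)
E
```

```text
[ 0.6543 -0.2754  0.1588] [-0.18  0.6   0.55  0.   -1.52  2.78]
wrist 772 top z 0.1232 mean [ 0.6543 -0.2768  0.123 ] mid [ 0.6695 -0.2479  0.2296] [0.049 0.074 0.221]
scene 76 top z 0.1237 mean [ 0.6572 -0.2683  0.1217] mid [ 0.6572 -0.1606  0.1227] [0.02  0.247 0.006]
shift mm [-1.000e-01  3.000e-01  1.114e+02] spin 0 j6 2.78
```

{"api": "drive_tool", "payload": {
  "xyz": [
    [0,0.001,0.03],
    [0,0.001,0.06],
    [0,0.001,0.09],
    [0,0.001,0.109],
    [0,0.001,0.109],
    [0,0.001,0.109],
    [0,0.001,0.109],
    [0,0.001,0.109],
    [0,0.001,0.109],
    [0,0.001,0.109],
    [0,0.001,0.109],
    [0,0.001,0.109],
    [0,0.001,0.109],
    [0,0.001,0.109],
    [0,0.001,0.109],
    [0,0.001,0.109],
    [0,0.001,0.109]
  ],
  "spin": [0,0,0,0,0,0,0,0,0,0,0,0,0,0,0,0,0],
  "hand": [0.1,0.1,0.1,0.1,0.1,0.1,-0.1,-0.2,-0.3,-0.4,-0.45,-0.5,-0.55,-0.6,-0.7,-0.7,-0.7]
}}

```text
t: 54.18
tcp_pos: [0.6543, -0.277, 0.0514]
eef_rot: [-3.142, -0.001, -0.54]
ft_force: [-1.2, 2.1, 5.7]
grip_width: 0.243
```

Gripped (21 mm). Lift straight up and check how it hangs.

{"api": "drive_tool", "payload": {
  "xyz": [
    [0,0,-0.015],
    [0,0,-0.03],
    [0,0,-0.05],
    [0,0,-0.07],
    [0,0,-0.09],
    [0,0,-0.11],
    [0,0,-0.12],
    [0,0,-0.12],
    [0,0,-0.12]
  ],
  "spin": [0,0,0,0,0,0,0,0,0],
  "hand": [-0.7,-0.7,-0.7,-0.7,-0.7,-0.7,-0.7,-0.7,-0.7]
}}

```text
t: 54.93
tcp_pos: [0.6539, -0.2766, 0.1696]
eef_rot: [-3.141, 0.001, -0.54]
ft_force: [-0.6, -0.4, -2.1]
grip_width: 0.245
```

```bash
python3 - <<'E'
from h import *
s=ctrl.read_state(); p=s['tcp_pos']; print(p.round(4),s['joint_pos'].round(2),s['grip_width'],s['ft_force'].round(1))
d=grab('scene','scene'); print('tcp px',proj(d,p),'pin tip exp',proj(d,[.6543,-.277,p[2]-.041]),'grip top exp',proj(d,[.6543,-.277,p[2]+.07]))
P=cloud(d); c=(P[...,2]>.10)&(abs(P[...,0]-.654)<.03)&(abs(P[...,1]+.277)<.03)&(P[...,2]<.26)
for z in np.arange(.105,.25,.01):
    q=P[c&(abs(P[...,2]-z)<.005)]
    if len(q): print(z.round(3),len(q),q.min(0).round(3),q.max(0).round(3))
w=grab('wrist','wrist')
def crop(d,uv,r,S): u,v=[int(x) for x in uv]; return cv2.resize(d['color'][max(0,v-r):v+r,max(0,u-r):u+r],(S,S),interpolation=cv2.INTER_CUBIC)
save(np.hstack([crop(d,proj(d,[.6543,-.277,p[2]]),45,400),cv2.resize(w['color'][80:480,120:520],(400,400))]),'s11.png')
E
```

```text
[ 0.6539 -0.2766  0.1696] [-0.18  0.6   0.57 -0.   -1.55  2.78] 0.24530964276662495 [-0.6 -0.4 -2.1]
tcp px [198.69609009 194.37431937] pin tip exp [201.91394074 206.19325581] grip top exp [192.0679884  172.54771464]
0.125 1 [ 0.658 -0.276  0.13 ] [ 0.658 -0.276  0.13 ]
0.135 7 [ 0.656 -0.282  0.13 ] [ 0.661 -0.272  0.139]
0.145 14 [ 0.651 -0.277  0.14 ] [ 0.663 -0.271  0.149]
0.155 15 [ 0.655 -0.277  0.15 ] [ 0.664 -0.27   0.158]
0.165 15 [ 0.653 -0.279  0.16 ] [ 0.663 -0.27   0.169]
0.175 17 [ 0.652 -0.28   0.17 ] [ 0.663 -0.271  0.179]
0.185 7 [ 0.655 -0.277  0.18 ] [ 0.663 -0.269  0.186]
0.195 45 [ 0.644 -0.284  0.193] [ 0.671 -0.262  0.2  ]
0.205 43 [ 0.648 -0.284  0.2  ] [ 0.673 -0.262  0.209]
0.215 57 [ 0.638 -0.285  0.21 ] [ 0.678 -0.26   0.22 ]
0.225 79 [ 0.639 -0.293  0.22 ] [ 0.68 -0.26  0.23]
0.235 104 [ 0.638 -0.296  0.23 ] [ 0.68  -0.259  0.24 ]
0.245 56 [ 0.64  -0.289  0.24 ] [ 0.684 -0.258  0.25 ]
```

View pics/s11.png

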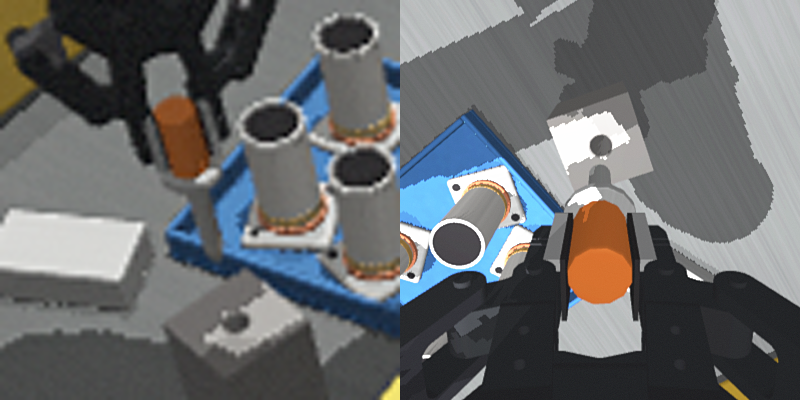

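The pin is held upright with the stand's hole right below, at wrist pixel about (320,225), giving a relative check. Move above the tongue at the same height over its hole.

```bash
cat >> h.py <<'E'
def hole(d,uv,z,r=22):
    "centroid of darkest blob near uv -> world at height z"
    g=cv2.cvtColor(d['color'],cv2.COLOR_RGB2GRAY); u,v=[int(round(x)) for x in uv]; w=g[v-r:v+r,u-r:u+r]
    _,b=cv2.threshold(w,0,255,cv2.THRESH_BINARY_INV+cv2.THRESH_OTSU)
    n,l,st,ce=cv2.connectedComponentsWithStats(b); 
    for i in range(1,n):
        if st[i,4]>25: c=ce[i]+[u-r,v-r]; bb=st[i]; m=np.array([bb[0]+(bb[2]-1)/2+u-r,bb[1]+(bb[3]-1)/2+v-r]); print('blob',st[i],c.round(1),world(d,*c,z=z).round(4),'bbox mid',world(d,*m,z=z).round(4))
E
python3 - <<'E'
from h import *
d=dict(np.load('wrist.npz')); hole(d,(320,225),.075,16)
E
```

```text
blob [  0   5  32  27 532] [321.7 228.3] [ 0.6547 -0.2776  0.075 ] bbox mid [ 0.6539 -0.2759  0.075 ]
```

{"api": "drive_tool", "payload": {
  "xyz": [
    [0,0,-0.036],
    [-0.015,-0.03,-0.036],
    [-0.03,-0.06,-0.036],
    [-0.045,-0.09,-0.036],
    [-0.06,-0.12,-0.036],
    [-0.072,-0.135,-0.036],
    [-0.072,-0.135,-0.036],
    [-0.072,-0.135,-0.036],
    [-0.072,-0.135,-0.036]
  ],
  "spin": [0,0,0,0,0,0,0,0,0],
  "hand": [-0.7,-0.7,-0.7,-0.7,-0.7,-0.7,-0.7,-0.7,-0.7]
}}

```text
t: 55.78
tcp_pos: [0.6612, -0.1244, 0.2055]
eef_rot: [3.14, 0.002, -0.54]
ft_force: [-0.0, -0.0, -0.9]
grip_width: 0.246
```

```bash
python3 - <<'E'
from h import *
s=ctrl.read_state(); p=s['tcp_pos']; print(p.round(4),s['joint_pos'].round(2),s['grip_width'])
d=handles('wrist'); uv=proj(d,[p[0],p[1],.112]); print(uv); hole(d,uv,.112,18)
u,v=[int(x) for x in uv]; save(cv2.resize(d['color'][v-90:v+110,u-110:u+110],(770,700))[:600],'w12.png')
E
```

```text
[ 0.6612 -0.1244  0.2055] [ 0.05  0.51  0.52  0.   -1.58  2.56] 0.24644817672386674
wrist green 510 [229. 115.] [ 0.6544 -0.0309  0.141 ]
wrist yellow 365 [186.  13.] [0.6631 0.0286 0.1383]
wrist yellow 3147 [320. 224.] [ 0.6636 -0.1221  0.1128]
wrist blue 457 [255. 185.] [ 0.6441 -0.0742  0.1411]
[319.14454393 227.70088867]
blob [  9   0  27  30 435] [322.1 224.5] [ 0.6642 -0.1234  0.112 ] bbox mid [ 0.6648 -0.1237  0.112 ]
```

View pics/w12.png

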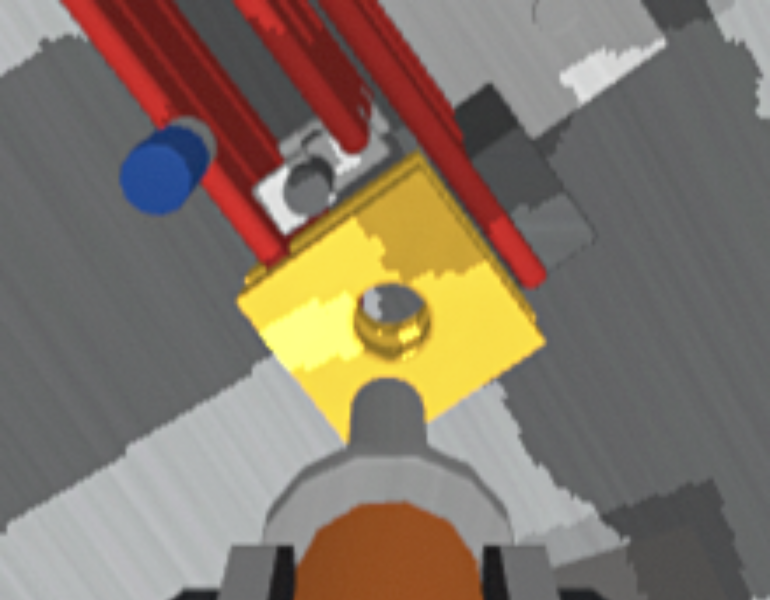

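Hole centre in the crop at (392,319), i.e. pixel (320.6,227.8), against the expected (319.1,227.7): about 1 mm to tool +x. Lower in stages with force checks.

{"api": "drive_tool", "payload": {
  "xyz": [
    [0.001,0,0.02],
    [0.001,0,0.04],
    [0.001,0,0.046],
    [0.001,0,0.046],
    [0.001,0,0.052],
    [0.001,0,0.058],
    [0.001,0,0.064],
    [0.001,0,0.068],
    [0.001,0,0.068]
  ],
  "spin": [0,0,0,0,0,0,0,0,0],
  "hand": [-0.7,-0.7,-0.7,-0.7,-0.7,-0.7,-0.7,-0.7,-0.7]
}}

```text
t: 56.58
tcp_pos: [0.662, -0.1247, 0.1376]
eef_rot: [3.141, 0.001, -0.54]
ft_force: [-0.3, -1.1, -1.6]
grip_width: 0.246
```

Tip is in the tongue hole, no force. Continue through the lug.

{"api": "drive_tool", "payload": {
  "xyz": [
    [0,0,0.006],
    [0,0,0.012],
    [0,0,0.018],
    [0,0,0.024],
    [0,0,0.03],
    [0,0,0.036],
    [0,0,0.042],
    [0,0,0.047],
    [0,0,0.047],
    [0,0,0.047]
  ],
  "spin": [0,0,0,0,0,0,0,0,0,0],
  "hand": [-0.7,-0.7,-0.7,-0.7,-0.7,-0.7,-0.7,-0.7,-0.7,-0.7]
}}

```text
t: 57.42
tcp_pos: [0.6619, -0.1246, 0.0905]
eef_rot: [3.141, 0.002, -0.54]
ft_force: [-1.8, -3.7, -3.7]
grip_width: 0.244
```

{"api": "drive_tool", "payload": {
  "xyz": [
    [0,0,0.001],
    [0,0,0.002],
    [0,0,0.002],
    [0,0,0.002],
    [0,0,0.002],
    [0,0,0.002],
    [0,0,0.002],
    [0,0,0.002],
    [0,0,-0.03],
    [0,0,-0.06],
    [0,0,-0.09],
    [0,0.02,-0.12],
    [0,0.06,-0.13],
    [0,0.1,-0.13],
    [0,0.1,-0.13]
  ],
  "spin": [0,0,0,0,0,0,0,0,0,0,0,0,0,0,0],
  "hand": [-0.7,-0.7,-0.6,-0.4,-0.2,0,0.1,0.1,0.1,0.1,0.1,0.1,0.1,0.1,0.1]
}}

```text
t: 58.67
tcp_pos: [0.609, -0.2154, 0.2244]
eef_rot: [-3.142, -0.004, -0.544]
ft_force: [1.4, 0.4, -0.0]
grip_width: 0.548
```

```bash
python3 - <<'E'
from h import *
s=ctrl.read_state(); print(s['t'],s['tcp_pos'].round(4),s['ft_force'].round(1))
d=pin('wrist',zlo=.13); S=pin('scene',zlo=.13); rims('scene',z=.087); handles('wrist')
e=edges(d,(.6,-.12),(.72,.06)); slopes(e,[(-.086,.6373),(-.087,.6512),(-.086,.6652),(-.085,.6791)])
T=dict(np.load('top.npz'))
save(np.hstack([cv2.resize(S['color'][150:310,185:345],(400,400)),cv2.resize(d['color'][0:480,80:560],(400,400))]),'final.png')
E
```

```text
58.6667 [ 0.609  -0.2154  0.2244] [ 1.4  0.4 -0. ]
wrist 1262 top z 0.1602 mean [ 0.663  -0.1243  0.1606] mid [ 0.6608 -0.132   0.2809] [0.026 0.037 0.249]
scene 113 top z 0.1595 mean [ 0.6649 -0.1243  0.1579] mid [ 0.6644 -0.1256  0.1583] [0.02  0.02  0.005]
scene 88 [ 0.4445 -0.3683  0.0871] [0.036 0.039 0.012]
scene 130 [ 0.427  -0.2794  0.087 ] [0.039 0.043 0.012]
scene 139 [ 0.529  -0.3555  0.087 ] [0.04  0.04  0.012]
scene 152 [ 0.5313 -0.2837  0.0869] [0.042 0.041 0.012]
wrist yellow 2624 [318.  83.] [ 0.6608 -0.1262  0.1129]
wrist blue 412 [252.  22.] [ 0.6441 -0.0778  0.1404]
slope [-0.077   0.6377] 291 -0.102 -0.08Traceback (most recent call last):
  File "<stdin>", line 4, in <module>
  File "h.py", line 68, in slopes
    for w in(.006,.004,.004): q=e[abs(np.polyval(p,e[:,ax])-e[:,o])<w]; p=np.polyfit(q[:,ax],q[:,o],1)
                                                                          ~~~~~~~~~~^^^^^^^^^^^^^^^^^^
    raise TypeError("expected non-empty vector for x")
TypeError: expected non-empty vector for x
```

Pin top at 0.160 (0.158 expected, and readings run about 2 mm high): collar seated. Final look.

```bash
python3 - <<'E'
from h import *
d=dict(np.load('wrist.npz')); S=handles('scene'); e=edges(S,(.6,-.12),(.72,.06))
save(np.hstack([cv2.resize(S['color'][150:310,185:345],(400,400)),cv2.resize(d['color'][0:480,80:560],(400,400))]),'final.png')
E
```

```text
scene green 49 [284. 248.] [ 0.6555 -0.0308  0.1392]
scene yellow 2237 [119. 154.] [ 0.6228 -0.594   0.1471]
scene yellow 166 [250. 241.] [ 0.6688 -0.1203  0.1109]
scene yellow 50 [305. 262.] [0.6641 0.0321 0.1401]
scene blue 55 [271. 237.] [ 0.6453 -0.0757  0.1389]
scene blue 575 [620. 279.] [0.3515 0.629  0.1397]
scene blue 2102 [592. 317.] [0.4665 0.6016 0.1392]
scene blue 140 [473. 335.] [0.6271 0.4105 0.113 ]
```

View pics/final.png

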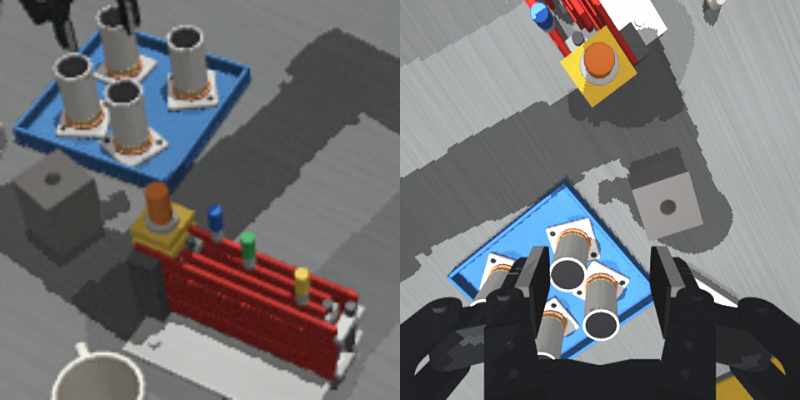

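Pin seated on the tongue at (158,205), fence rolled up, four stubs upright in the tray, and the gripper is clear of everything. Handing in.

```bash
python3 -c "
from cell import ctrl
print(ctrl.finish_job())"
```

```text
the job is handed in; nothing more can be done
None
```

The job is done and handed in at about 59 s of robot time; no verdict was reported. All four stubs stand in the blue tray, the fence is rolled up outer, then middle, then inner, and the lock pin is through tongue and lug.

**Last checks**
- **Stubs:** all four pipe rims are at the right height in the tray. Their tops were about 72 mm or more apart.
- **Leaves:** the four top edges were parallel within 0.003 rad and 14 mm apart before the pin went in. The last push met the stop at 33 N. The handle positions were the same after the pin went in; a repeat of the edge fit failed because the wrist camera no longer saw enough of the leaves.
- **Pin:** the top of its grip read 0.160 m against 0.158 m expected for a seated collar, and this reading runs about 2 mm high. It met no noticeable resistance going in.
- **Other items:** I saw none disturbed, but I did not measure their positions at the end.

**What went wrong on the way**
- **Fingertips:** by wrist depth they stand about 40 mm above the reported TCP. That made me miss two stub grasps and one handle sweep.
- **Stub tilted:** during a missed grasp the shut fingers went into one stub, pressed with 48 N at the wrist and tilted it briefly. It settled upright and was regrasped. I can't say whether that counts against the 40 N limit on the arm or gripper body.
- **Stub knocked:** one stub moved about 2 cm inside the tray just after I placed it, but stayed upright within bounds, so I left it.
- **Middle leaf:** it swung slightly outward while the outer leaf was being closed, then folded fully home.

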